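# Put the cinnamon away in the corked jar

## Robot

A 6-joint arm with a two-finger parallel gripper is mounted at the origin on the work surface. World frame = base frame: x ahead of the robot, y to its left, z up, the work surface at z = 0. Lengths are in m, angles in rad, forces in N, time in s.
With the tool pointing down it reaches from about 0.275 to 0.85 m from the base axis. Payload 5.2 kg.
Tool frame: the origin (TCP) lies on the centre line of the jaws, within the pads' length; the fingertips stand ahead of it and the grasp point (between the pads) is the TCP (tip_reach is the z of the fingertips in the tool frame, in m); z points along the fingers, y is the line along which they close (so a half turn about z gives the same grasp; the last joint's range is limited). The gripper opens to 85 mm and grips with 20 to 120 N. Pads are 22 mm wide; open, the fingers measure 114 mm over their backs; the gripper's body (76 mm by 85 mm) begins 54 mm behind the grasp point. The pads swing forward as they close: fully open they stand 13 mm farther back than shut.
Start: joints at [-1.342, 0.259, 1.535, -0, 1.348, -0.203], TCP at [0.23, -0.5, 0.25] pointing down, gripper open.
Joint ranges: [-3.14, 3.14], [-0.91, 2.08], [0.19, 2.58], [-1.22, 4.36], [0.22, 2.71], [-3.12, 3.12]. Speed limits (rad/s): [2.57, 2.57, 3.14, 3.14, 3.14, 3.14].

## Interface

Orientations are given as a rotation vector (axis times angle).
In Python, from rig import get_obs, read_camera, job_done, tip_reach gives the robot as it stands.
- The arm moves only by the tool drive_tool, never from a script. Its argument "plan" is a list of rows, each a list of 3 entries, a list of its own where there are three numbers: the shift along the tool's x, y, z in cm, then the turn about the tool's z in rad, then the opening, from -1 (shut) to 1 (fully open). In form: [[[dx, dy, dz], roll, claw], ...]. A call has 1 to 20 rows; each row shifts and turns the commanded pose from where the row before left it, along the tool's axes as they then stand; what a row does not reach is not made up. A row lasts 1/8 s, in which the tool goes at most 62.5 mm and 10.7 degrees, less where a joint would pass 70% of its speed; a pose out of reach is approached as far as the arm can. A call is refused whole if a number of a shift passes 6.25 or a number of a turn 0.188, either way. A call with a gripper value outside its range is refused whole. The fingers move at their own pace and stop on an object; the grip force is fixed at half the most. Time passes only in rows, so rows that do not move let the fingers close. It gives the time, the measured TCP pose, the force, the opening and the grip force at its end, in the units of the state.
- get_obs(): the state, without advancing time (a new reading comes with each control period).
- read_camera(name): name is "scene" or "top" or "wrist"; returns a dict with "frame" (480x640x3 uint8, blue, green, red), "range_z" (480x640 float32, m along the optical axis (not along the pixel's ray), 0 where there is no reading), "intrinsics" (3x3 intrinsics, pixels), "k1" (the pictures are not rectified: a ray, as slopes to the right and down, at radius r is drawn at 1 + k1 r^2 times it, then the intrinsics apply), "extrinsics" (4x4, takes a point from camera to world coordinates). Camera axes: x right, y up, looking along -z (the intrinsics and any distortion apply to the point x, -y, -z); pixel columns grow to the right and rows downward; lengths in m; the calibration is good to about 2 mm. A picture is of the moment at which its call begins.
- job_done(): hands the job in; it is judged then, once.
The state is a dict: "time": time; "joint_pos": joint angles; "joint_vel": joint speeds; "effort": joint torques, N m; "position": TCP position; "tool_rot": TCP orientation; "force": force on the tool from outside, world axes, zero at the start; "torque": the same for the moment, N m; "width": finger opening in m; "grasp_force": force on a finger pad.
Only numpy, scipy, OpenCV 4.12 (cv2) and the standard library are available. Lean on these libraries where they do the work, as an engineer would, in place of code of your own. Each camera call takes 0.05 s, during which the arm holds its last target. There are 200 camera calls.

## Task

Put the three cinnamon sticks from the green tumbler away in the cream jar: feed them one at a time through its narrow neck so that each drops right down into the jar, then stopper the jar with the cork, pushed fully home. Leave the jar and the tumbler standing about where they are, and do not disturb the clip board, the tin or the mate.

Things in the scene. Friction and masses are not known exactly. Their poses are not given: they have to be found in the camera images.
- quill1: One of three alike brown cinnamon quills: rigid double-rolled bark, ends rounded, 120 mm long, section 13 x 10 mm, 12 g. Origin mid-length, z along it (up at start; ends alike), y across the 13 mm. Starts leaning in the tumbler about 38 degrees from vertical, foot on its floor, side on its rim; the top 35 mm stands clear of the rim. The three tops point outward, 120 degrees and 80 mm apart. They may shift as one leaves.
- quill2: Another of the three alike brown cinnamon quills: rigid double-rolled bark, ends rounded, 120 mm long, section 13 x 10 mm, 12 g. Origin mid-length, z along it (up at start; ends alike), y across the 13 mm. Starts leaning in the tumbler about 38 degrees from vertical, foot on its floor, side on its rim; the top 35 mm stands clear of the rim. The three tops point outward, 120 degrees and 80 mm apart. They may shift as one leaves.
- quill3: Another of the three alike brown cinnamon quills: rigid double-rolled bark, ends rounded, 120 mm long, section 13 x 10 mm, 12 g. Origin mid-length, z along it (up at start; ends alike), y across the 13 mm. Starts leaning in the tumbler about 38 degrees from vertical, foot on its floor, side on its rim; the top 35 mm stands clear of the rim. The three tops point outward, 120 degrees and 80 mm apart. They may shift as one leaves.
- tumbler: Green glass tumbler, straight-sided, 72 mm outside diameter, 64 mm inside, 76 mm tall, floor 8 mm thick, 0.3 kg, standing loose on the desk with the three quills leaning in it. Origin at the centre of its underside, z up.
- jar: Cream ceramic jar, open, 170 mm tall; round body 100 mm across, shoulder closing in at 122 to 138 mm height to a straight neck 38 mm outside and 28 mm inside diameter, 32 mm long, up to the rim. Inside, the floor is hollowed to the middle (7 mm up). 0.75 kg, stands loose on the desk. Origin at the centre of its underside, z up along its axis.
- jar_mouth (a point): Centre of the jar's mouth, on its axis at the level of the rim, 170 mm above the jar's underside.
- cork: The jar's cork stopper, 44 mm tall, 22 g: tapered shank 24 mm long (diameter 23 mm at its foot, 26 mm under the head) below a round head 46 mm across, 20 mm thick. Stands loose on the desk on its foot, head up. Origin at the centre of the foot, z up through the head. Fully home, the head lies flat on the rim (origin 24 mm below it).
- clipboard_edge (a point): White plastic clip board, 165 x 235 mm, 4 mm thick, with a spring clip up to 26 mm high at one short end; lies flat on the far part of the desk, long side across. A bystander. This point: the middle of its long edge nearest the robot, on its upper face.
- tack_tin: Closed round steel thumbtack tin with a screw-top lid, 72 mm diameter, 44 mm tall. A bystander. Origin at the centre of its underside, z up.
- mate: Dark mate gourd, 78 mm wide, 86 mm tall to its metal rim, with a steel straw up to 142 mm. A bystander. Origin at the centre of its underside, z up.
Not all that is in view belongs to the job. Of the things that look like the cork, take the one that is nearest to the robot's base at the start.

How it is judged:
On the way, in this order (a step that is already met when the one before it is completed fails the run):
1. one quill is down inside the jar (((horizontal distance between quill1 and jar_mouth below 0.045 m and z of quill1 in the frame of jar between 0 and 0.1 m) or (horizontal distance between quill2 and jar_mouth below 0.045 m and z of quill2 in the frame of jar between 0 and 0.1 m) or (horizontal distance between quill3 and jar_mouth below 0.045 m and z of quill3 in the frame of jar between 0 and 0.1 m))), for 0.1 s.
2. two quills are down inside the jar ((((horizontal distance between quill1 and jar_mouth below 0.045 m and z of quill1 in the frame of jar between 0 and 0.1 m) and (horizontal distance between quill2 and jar_mouth below 0.045 m and z of quill2 in the frame of jar between 0 and 0.1 m)) or ((horizontal distance between quill1 and jar_mouth below 0.045 m and z of quill1 in the frame of jar between 0 and 0.1 m) and (horizontal distance between quill3 and jar_mouth below 0.045 m and z of quill3 in the frame of jar between 0 and 0.1 m)) or ((horizontal distance between quill2 and jar_mouth below 0.045 m and z of quill2 in the frame of jar between 0 and 0.1 m) and (horizontal distance between quill3 and jar_mouth below 0.045 m and z of quill3 in the frame of jar between 0 and 0.1 m)))), for 0.1 s.
3. all three quills are down inside the jar (horizontal distance between each of quill1, quill2, quill3 and jar_mouth below 0.045 m and z of quill1 in the frame of jar between 0 and 0.1 m and z of quill2 in the frame of jar between 0 and 0.1 m and z of quill3 in the frame of jar between 0 and 0.1 m), for 0.1 s.
At the end, for the whole second after the job is handed in: Each quill's middle is within 45 mm of the jar's axis and 0 to 100 mm above its underside; cork foot 20 to 28 mm below the rim, within 6 mm of the axis and 0.1 rad; jar and tumbler upright (0.08 rad), under 60 mm from their starts; jar, cork and quills at rest (0.02 to 0.03 m/s) (all of step 3 and z of cork in the frame of jar between 0.142 and 0.15 m and horizontal distance between cork and jar_mouth below 0.006 m and angle between the z axis of cork and the z axis of jar, either way round below 0.1 rad and angle between each of jar, tumbler's own z axis and vertical below 0.08 rad and distance of each of jar, tumbler from where it was at the start of the episode below 0.06 m and linear speed of each of jar, cork below 0.02 m/s and linear speed of each of quill1, quill2, quill3 below 0.03 m/s); the robot touches nothing.
It fails at once if the jar is tipped over (more than 0.4 rad) (angle between jar's own z axis and vertical above 0.4 rad).
It fails at once if the tumbler is tipped over (more than 0.6 rad) (angle between tumbler's own z axis and vertical above 0.6 rad).
It fails at once if a bystander (clip board, tin or mate) is pushed more than 30 mm (distance of any of clipboard_edge, tack_tin, mate from where it was at the start of the episode above 0.03 m).
It also fails if it takes over 72 s, if anything falls off the work surface, if the arm or the gripper's body presses on something with over 40 N, if the wrist force passes 120 N, or if a joint passes its speed limit or range.

## Working session

There is one attempt and no reset: what is moved stays moved. The work goes in short steps, Python scripts to look and compute and a tool call to move; the robot and the scene stay as the last step left them, time stands still between calls to the robot, and variables do not carry over. Pictures are saved under pics/ and viewed, at most 10 in all, crops included, and the job is handed in when it is done.

Besides the shell and the picture viewer there is one more tool, called after "Request:" by a JSON object that holds its "fn" and its "kwargs". drive_tool: Moves the arm, as the interface text tells. Its arguments: {"type":"object","properties":{"plan":{"type":"array"}},"required":["plan"]}

```bash
ls; mkdir -p pics
cat > h.py <<'E'
import numpy as np, cv2
from rig import get_obs, read_camera, job_done, tip_reach
def cloud(c):
    K=c['intrinsics'];h,w=c['range_z'].shape
    u,v=np.meshgrid(np.arange(w),np.arange(h))
    xd=(u-K[0,2])/K[0,0];yd=(v-K[1,2])/K[1,1]
    x,y=xd.copy(),yd.copy()
    for _ in range(10):
        f=1+c['k1']*(x*x+y*y);x,y=xd/f,yd/f
    z=c['range_z'];P=np.stack([x*z,-y*z,-z,np.ones_like(z)],-1)@c['extrinsics'].T
    P=P[...,:3];P[z<=0]=np.nan
    return P
E
python3 - <<'E'
from h import *
o=get_obs();print({k:np.round(v,3) for k,v in o.items()},tip_reach)
for n in ['scene','top']:
    c=read_camera(n);cv2.imwrite(f'pics/{n}0.png',c['frame']);np.savez(f'{n}0.npz',P=cloud(c),f=c['frame'])
    print(n,c['extrinsics'].round(3).tolist(),c['k1'],c['intrinsics'].tolist())
E
```

```text
pics
{'time': np.float64(0.0), 'joint_pos': array([-1.342,  0.259,  1.536,  0.   ,  1.348, -0.203]), 'joint_vel': array([-0.   ,  0.001,  0.001,  0.002, -0.001,  0.001]), 'effort': array([-1.0000e-03, -4.4604e+01, -2.9057e+01, -1.0000e-03,  1.2000e-02,
        0.0000e+00]), 'position': array([ 0.23 , -0.499,  0.249]), 'tool_rot': array([-3.067, -0.673, -0.   ]), 'force': array([-0.06 , -0.134,  0.656]), 'torque': array([-0.038,  0.017,  0.041]), 'grasp_force': np.float64(0.0), 'width': np.float64(0.086)} 0.019
scene [[-0.903, -0.348, 0.251, 0.862], [0.429, -0.734, 0.526, 0.479], [0.002, 0.583, 0.812, 0.842], [0.0, 0.0, 0.0, 1.0]] -0.004917925058709572 [[461.2487796357426, 0.0, 322.993041887184], [0.0, 461.2487796357426, 239.93534514337017], [0.0, 0.0, 1.0]]
top [[-0.014, 0.994, -0.113, 0.497], [-1.0, -0.015, -0.006, -0.013], [-0.008, 0.113, 0.994, 1.264], [0.0, 0.0, 0.0, 1.0]] -0.011974765976322464 [[466.0646426880704, 0.0, 320.7873917282865], [0.0, 466.0646426880704, 248.90635516487737], [0.0, 0.0, 1.0]]
```

View pics/scene0.png

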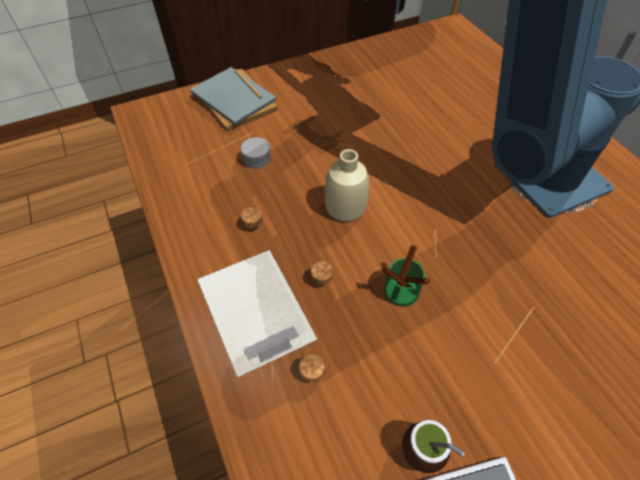

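View pics/top0.png

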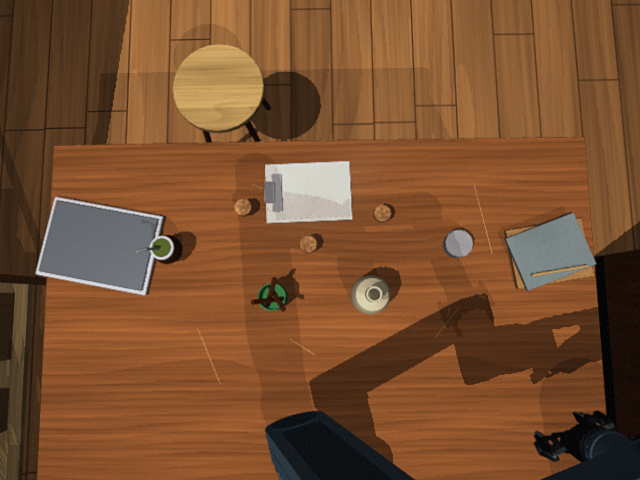

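The scene view shows the jar at (347,185), the tumbler at (405,282) and the mate at (430,445). In the top view, three things could be taken for the cork: (243,207), (308,243) and (382,213). The jar mouth is at (373,294) and the tumbler at (272,297). Next I'll measure all of these.

```bash
cat > m.py <<'E'
from h import *
d=np.load('top0.npz');P=d['P'];f=d['f']
for n,(u,v),r in [('c1',(243,207),14),('c2',(308,243),14),('c3',(382,213),14),('jar',(372,294),26),('tin',(459,243),20),('mate',(165,247),20)]:
    Q=P[v-r:v+r,u-r:u+r].reshape(-1,3);zm=np.nanmax(Q[:,2])
    for lo,hi in [(zm-.008,zm+.01)]:
        S=Q[(Q[:,2]>lo)&(Q[:,2]<hi)]
        c=(S.min(0)+S.max(0))/2
        print(n,len(S),'zmax',zm.round(3),'mid',c.round(4),'med',np.median(S,0).round(4),'ext',np.ptp(S,axis=0).round(3),'dist',np.hypot(*c[:2]).round(3))
hsv=cv2.cvtColor(f,cv2.COLOR_BGR2HSV)
Q=P[262:335,235:312];H=hsv[262:335,235:312]
g=(H[...,0]>45)&(H[...,0]<85)&(H[...,1]>120)
S=Q[g];S=S[S[:,2]>.066];print('tumbler rim',len(S),S.min(0).round(3),S.max(0).round(3))
hi=Q[(Q[...,2]>.08)];print(len(hi),hi[:,2].max())
for nm in ['top','scene']:
    d=np.load(nm+'0.npz');P=d['P'].reshape(-1,3)
    tc=(S.min(0)+S.max(0))/2
    m=(np.hypot(P[:,0]-tc[0],P[:,1]-tc[1])<.075)&(P[:,2]>.082)&(P[:,2]<.13)
    A=P[m];a=np.degrees(np.arctan2(A[:,1]-tc[1],A[:,0]-tc[0]))
    rr=np.hypot(A[:,0]-tc[0],A[:,1]-tc[1])
    hist,_=np.histogram(a[rr>.02],36,(-180,180));print(nm,len(A),hist,A[:,2].max())
    np.savetxt(nm+'_q.txt',A)
f=np.load('top0.npz')['f'];s=np.load('scene0.npz')['f']
im=np.hstack([cv2.resize(f[230:340,230:330],(400,440),interpolation=2),cv2.resize(s[230:325,350:450],(400,440),interpolation=2)])
cv2.imwrite('pics/crop1.png',im)
E
python3 m.py
```

```text
c1 88 zmax 0.051 mid [0.7536 0.2035 0.0474] med [0.7538 0.2037 0.0448] ext [0.044 0.043 0.008] dist 0.781
c2 153 zmax 0.05 mid [0.6518 0.03   0.0461] med [0.6518 0.0312 0.044 ] ext [0.043 0.045 0.008] dist 0.653
c3 137 zmax 0.051 mid [ 0.7294 -0.1687  0.0467] med [ 0.7315 -0.1688  0.0445] ext [0.044 0.043 0.008] dist 0.749
jar 92 zmax 0.174 mid [ 0.5147 -0.1275  0.1699] med [ 0.5135 -0.1268  0.1694] ext [0.035 0.036 0.008] dist 0.53
tin 349 zmax 0.051 mid [ 0.6484 -0.3679  0.0468] med [ 0.6487 -0.3678  0.0446] ext [0.07  0.072 0.008] dist 0.746
mate 4 zmax 0.136 mid [0.6329 0.4257 0.133 ] med [0.6332 0.4247 0.1308] ext [0.003 0.002 0.006] dist 0.763
tumbler rim 61 [0.481 0.09  0.067] [0.544 0.155 0.08 ]
160 0.11116925427368218
top 149 [ 0  0  0  4 23 18  3  0  0  0  0  0  0  0  0  0 24 19  4  0  0  0  0  0
  1  0  0  8 28 16  0  0  0  0  0  0] 0.11116925427368218
scene 266 [ 0  0  0  5 51 44  6  0  0  0  0  0  0  0  0  0 26 47 10  0  0  0  0  0
  0  0  0 23 43 11  0  0  0  0  0  0] 0.10787666856179767
```

View pics/crop1.png

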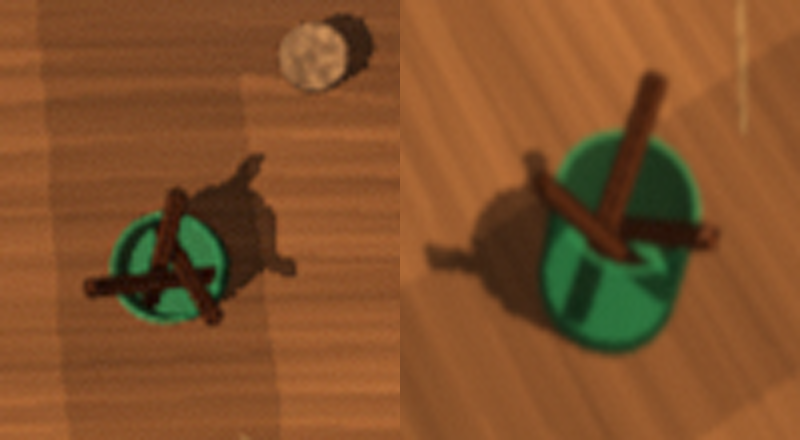

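The nearest cork look-alike is the one at (308,243), 0.653 m from the base, against 0.749 m and 0.781 m for the other two, and its size and height fit. The crop shows three quill tops in a pinwheel around the green tumbler, with that cork at upper right. Next I'll fit the quill directions.

```bash
cat >> h.py <<'E'
from scipy.spatial.transform import Rotation as Ro
def plan(x,y,z,az=None):
    """az: wanted azimuth (deg, mod 180) of tool y. prints roll then shift in tool axes after the roll (cm)"""
    o=get_obs();R=Ro.from_rotvec(o['tool_rot']).as_matrix()
    a=np.degrees(np.arctan2(R[1,1],R[0,1]));p=o['position']
    roll=0
    if az is not None: roll=-((az-a+90)%180-90)
    R2=R@Ro.from_euler('z',roll,degrees=True).as_matrix()
    d=R2.T@(np.array([x,y,z])-p)*100
    print('t',round(float(o['time']),2),'pos',p.round(4),'yaz',round(a,1),'w',round(float(o['width']),4),'q6',o['joint_pos'][5].round(2),'| roll',round(np.radians(roll),3),'shift cm',d.round(2))
def quills(names=('top','scene'),clouds=None,tc=(.5125,.1225)):
    A=np.vstack([c.reshape(-1,3) for c in clouds])
    r=np.hypot(A[:,0]-tc[0],A[:,1]-tc[1]);A=A[(r<.075)&(r>.022)&(A[:,2]>.082)&(A[:,2]<.135)]
    import scipy.cluster.hierarchy as H
    l=H.fcluster(H.linkage(A,'single'),.012,'distance')
    for k in set(l):
        B=A[l==k]
        if len(B)<10: continue
        c=B.mean(0);v=np.linalg.svd(B-c)[2][0];v*=np.sign(v[2])
        t=(B-c)@v
        print(len(B),'top',(c+v*t.max()).round(4),'bottom',(c+v*t.min()).round(4),'az',np.degrees(np.arctan2(v[1],v[0])).round(1),'tilt',np.degrees(np.arccos(v[2])).round(1))
E
python3 - <<'E'
from h import *
for n in ['top','scene']: print(n);quills(clouds=[np.load(n+'0.npz')['P']])
quills(clouds=[np.load(n+'0.npz')['P'] for n in ['top','scene']])
plan(.5125,.1225,.20)
E
```

```text
top
48 top [0.4805 0.0895 0.1061] bottom [0.4999 0.1045 0.082 ] az -142.3 tilt 45.4
47 top [0.5584 0.1119 0.1047] bottom [0.5363 0.1227 0.0815] az -26.0 tilt 46.7
52 top [0.5014 0.169  0.1069] bottom [0.5015 0.1468 0.0828] az 90.3 tilt 42.6
scene
83 top [0.5587 0.1124 0.1055] bottom [0.5396 0.1235 0.0816] az -30.2 tilt 42.9
77 top [0.5014 0.1687 0.1061] bottom [0.5061 0.1451 0.0818] az 101.4 tilt 44.7
105 top [0.4815 0.0899 0.1059] bottom [0.4986 0.1027 0.0816] az -143.2 tilt 41.3
153 top [0.4808 0.0895 0.1064] bottom [0.4994 0.1036 0.0812] az -142.9 tilt 42.7
130 top [0.5587 0.1122 0.1054] bottom [0.5377 0.1236 0.0807] az -28.6 tilt 44.2
129 top [0.5013 0.169  0.1066] bottom [0.5044 0.145  0.0814] az 97.3 tilt 43.9
t 0.1 pos [ 0.2301 -0.4991  0.2496] yaz -65.3 w 0.0857 q6 -0.2 | roll 0.0 shift cm [ 51.66 -44.62   5.05]
```

Request:
{"fn": "drive_tool", "kwargs": {"plan": [[[0,0,0],-0.1785,1],[[0,0,0],-0.1785,1],[[0,0,0],-0.1785,1],[[0,0,0],-0.1785,1],[[0,0,0],-0.1785,1],[[0,0,0],-0.1785,1],[[0,0,0],-0.1785,1],[[0,0,0],-0.1785,1],[[0,0,0],-0.1785,1],[[0,0,0],-0.1785,1]]}}

```text
time: 1.35
position: [0.2301, -0.4992, 0.2498]
tool_rot: [-1.393, -2.815, -0.001]
force: [0.4, -0.2, -1.0]
width: 0.0854
grasp_force: 0.0
```

```bash
python3 -c "
from h import *
plan(.497,.102,.20,37)"
```

```text
t 1.35 pos [ 0.2301 -0.4992  0.2498] yaz 37.4 w 0.0854 q6 -1.99 | roll 0.006 shift cm [31.95 57.49  5.04]
```

Request:
{"fn": "drive_tool", "kwargs": {"plan": [[[1.3,2.3,0],0,1],[[2.25,4.05,0],0,1],[[2.25,4.05,0],0,1],[[2.25,4.05,0],0,1],[[2.25,4.05,0],0,1],[[2.25,4.05,0],0,1],[[2.25,4.05,0],0,1],[[2.25,4.05,0],0,1],[[2.25,4.05,0],0,1],[[2.25,4.05,0],0,1],[[2.25,4.05,0],0,1],[[2.25,4.05,0],0,1],[[2.25,4.05,0],0,1],[[2.25,4.05,0],0,1],[[1.3,2.3,2],0,1],[[0,0,2],0,1],[[0,0,1],0,1],[[0,0,0],0,1]]}}

```text
time: 3.6
position: [0.495, 0.0992, 0.1996]
tool_rot: [-1.401, -2.81, 0.001]
force: [-0.5, -0.5, -0.1]
width: 0.085
grasp_force: 0.0
```

```bash
python3 -c "
from h import *
plan(.497,.102,.098,37)"
```

```text
t 3.6 pos [0.495  0.0992 0.1996] yaz 37.0 w 0.085 q6 -0.67 | roll -0.0 shift cm [ 0.09  0.34 10.16]
```

Request:
{"fn": "drive_tool", "kwargs": {"plan": [[[0,0.3,3],0,1],[[0,0,3],0,1],[[0,0,2.5],0,1],[[0,0,1.6],0,1],[[0,0,0],0,0.6],[[0,0,0],0,0.3],[[0,0,0],0,0],[[0,0,0],0,-0.2],[[0,0,0],0,-0.3],[[0,0,0],0,-0.4],[[0,0,0],0,-0.4]]}}

```text
time: 4.97
position: [0.4983, 0.1013, 0.0996]
tool_rot: [1.401, 2.811, 0.001]
force: [0.8, 0.1, 1.2]
width: 0.0257
grasp_force: 2.7
```

Run:
```python
from h import *
plan(.497,.102,.098,37)
c=read_camera('scene');P=cloud(c);quills(clouds=[P])
f=c['frame'];w=read_camera('wrist')['frame']
cv2.imwrite('pics/g1.png',np.hstack([cv2.resize(f[190:330,330:470],(400,400)),cv2.resize(w,(400,400))]))
```

```text
t 4.97 pos [0.4983 0.1013 0.0996] yaz 37.0 w 0.0257 q6 -0.67 | roll 0.0 shift cm [ 0.14 -0.06  0.16]
73 top [0.5016 0.1685 0.1062] bottom [0.5074 0.1473 0.0831] az 105.4 tilt 43.5
85 top [0.5588 0.1183 0.1102] bottom [0.539  0.1294 0.0821] az -29.4 tilt 39.1
```

View pics/g1.png

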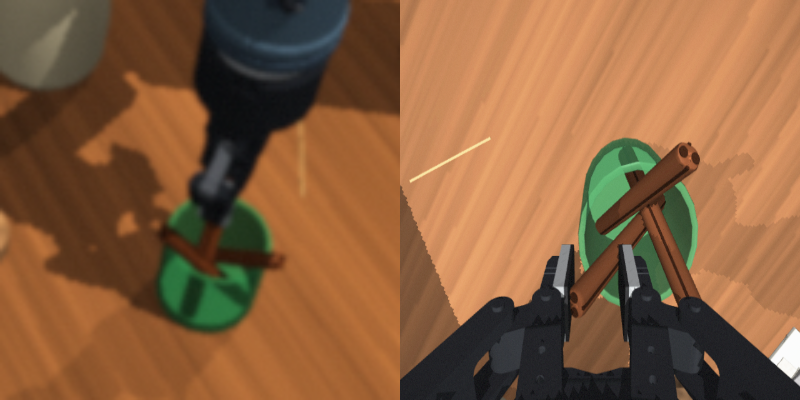

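The quill is between the fingers, at lower centre in the wrist view, and the outer finger is pushing its top. I'll keep closing.

Request:
{"fn": "drive_tool", "kwargs": {"plan": [[[0,0,0],0,-0.5],[[0,0,0],0,-0.6],[[0,0,0],0,-0.7],[[0,0,0],0,-0.8],[[0,0,0],0,-1],[[0,0,0],0,-1],[[0,0,0],0,-1]]}}

```text
time: 5.95
position: [0.505, 0.1021, 0.1042]
tool_rot: [1.397, 2.798, 0.014]
force: [4.4, 2.7, 20.6]
width: 0.0183
grasp_force: 58.1
```

Run:
```python
from h import *
plan(.497,.102,.098,37)
c=read_camera('scene');P=cloud(c);quills(clouds=[P])
w=read_camera('wrist');Q=cloud(w);np.save('w1.npy',Q)
f=c['frame']
cv2.imwrite('pics/g2.png',np.hstack([cv2.resize(f[190:330,330:470],(400,400)),cv2.resize(w['frame'],(400,400))]))
```

```text
t 5.95 pos [0.505  0.1021 0.1042] yaz 36.9 w 0.0183 q6 -0.67 | roll -0.001 shift cm [ 0.48 -0.65  0.61]
73 top [0.5015 0.1678 0.1047] bottom [0.5076 0.1459 0.0813] az 105.5 tilt 44.0
82 top [0.5583 0.1222 0.111 ] bottom [0.5392 0.1326 0.0833] az -28.7 tilt 38.1
```

View pics/g2.png

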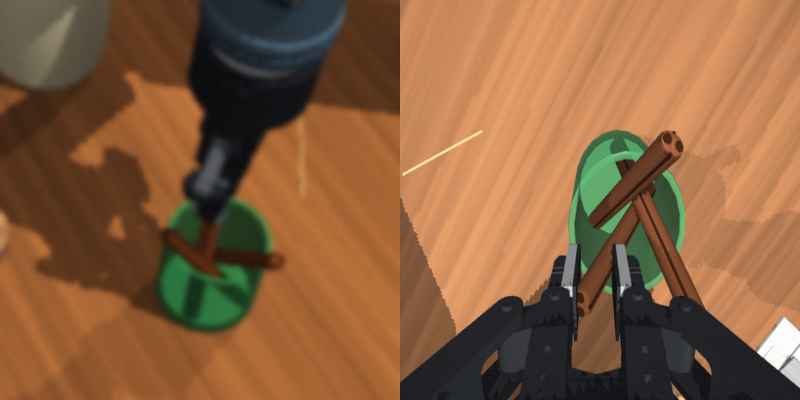

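Request:
{"fn": "drive_tool", "kwargs": {"plan": [[[0,0,-0.8],0,-1],[[0,0,-0.8],0,-1],[[0,0,-0.8],0,-1],[[0,0,-0.8],0,-1],[[0,0,0],0,-1]]}}

```text
time: 6.68
position: [0.4978, 0.1012, 0.1313]
tool_rot: [-1.401, -2.811, 0.0]
force: [1.7, 0.9, 1.0]
width: 0.0092
grasp_force: 59.7
```

Run:
```python
from h import *
plan(.497,.102,.098,37)
c=read_camera('scene')
w=read_camera('wrist')
f=c['frame']
cv2.imwrite('pics/g3.png',np.hstack([cv2.resize(f[190:330,330:470],(400,400)),cv2.resize(w['frame'],(400,400))]))
```

```text
t 6.67 pos [0.4978 0.1012 0.1313] yaz 37.0 w 0.0092 q6 -0.67 | roll 0.0 shift cm [ 0.11 -0.01  3.33]
```

View pics/g3.png

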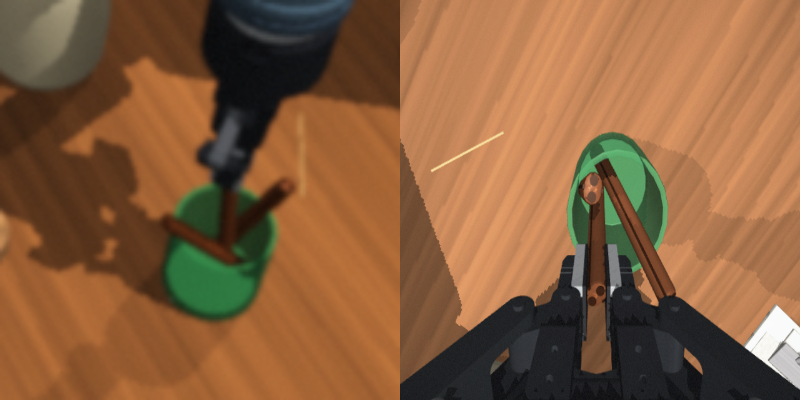

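The quill has straightened in the jaws (width 9 mm), and another quill has shifted next to it. I'll lift it clear and measure it hanging.

Request:
{"fn": "drive_tool", "kwargs": {"plan": [[[0,0,-1.5],0,-1],[[0,0,-1.5],0,-1],[[0,0,-2],0,-1],[[0,0,-2],0,-1],[[0,0,-2.5],0,-1],[[0,0,-2.5],0,-1],[[0,0,-2.5],0,-1],[[0,0,-2.5],0,-1],[[0,0,0],0,-1],[[0,0,0],0,-1]]}}

```text
time: 8.02
position: [0.4974, 0.1012, 0.3009]
tool_rot: [-1.401, -2.811, 0.001]
force: [0.3, -0.3, -0.5]
width: 0.0095
grasp_force: 59.9
```

```bash
cat >> h.py <<'E'
def held(P,off=.022):
    """line of held quill below the fingertips"""
    o=get_obs();p=o['position']
    A=P.reshape(-1,3);d=np.hypot(A[:,0]-p[0],A[:,1]-p[1])
    B=A[(d<.06)&(A[:,2]<p[2]-off)&(A[:,2]>p[2]-.13)]
    if len(B)<8: print('none',len(B));return
    for lo in np.arange(B[:,2].min(),p[2]-off,.012):
        S=B[(B[:,2]>=lo)&(B[:,2]<lo+.012)]
        if len(S)>2: print('  z',lo.round(3),len(S),(S.mean(0)-p).round(4))
    c=B.mean(0);v=np.linalg.svd(B-c)[2][0];v*=-np.sign(v[2])
    print('n',len(B),'lowest',B[B[:,2].argmin()].round(4),'low-TCP',(B[B[:,2].argmin()]-p).round(4),'dir down',v.round(3),'tilt',np.degrees(np.arccos(-v[2])).round(1))
E
python3 - <<'E'
from h import *
plan(.5147,-.1275,.30)
c=read_camera('scene')
P=cloud(c);held(P)
t=read_camera('top');quills(clouds=[P,cloud(t)])
A=cloud(t).reshape(-1,3)
f=c['frame']
cv2.imwrite('pics/g4.png',np.hstack([cv2.resize(f[80:360,300:580],(400,400)),cv2.resize(t['frame'][230:340,220:330],(400,400))]))
E
```

```text
t 8.03 pos [0.4974 0.1012 0.3009] yaz 37.0 w 0.0095 q6 -0.67 | roll 0.0 shift cm [-19.3  -12.39   0.09]
  z 0.186 25 [-0.0041  0.0116 -0.1075]
  z 0.198 34 [-0.0032  0.0101 -0.096 ]
  z 0.21 28 [-0.0025  0.0099 -0.084 ]
  z 0.222 38 [-0.0014  0.0079 -0.0716]
  z 0.234 32 [-0.0014  0.0075 -0.0593]
  z 0.246 36 [-0.0001  0.0055 -0.0479]
  z 0.258 33 [ 0.0004  0.0052 -0.0362]
  z 0.27 14 [ 0.0017  0.0047 -0.0275]
n 240 lowest [0.4918 0.1148 0.1864] low-TCP [-0.0054  0.0135 -0.114 ] dir down [-0.066  0.092 -0.994] tilt 6.5
72 top [0.55   0.1029 0.1073] bottom [0.5323 0.1158 0.0839] az -36.0 tilt 43.1
48 top [0.5105 0.1621 0.1068] bottom [0.5114 0.1442 0.0899] az 93.0 tilt 46.6
```

View pics/g4.png

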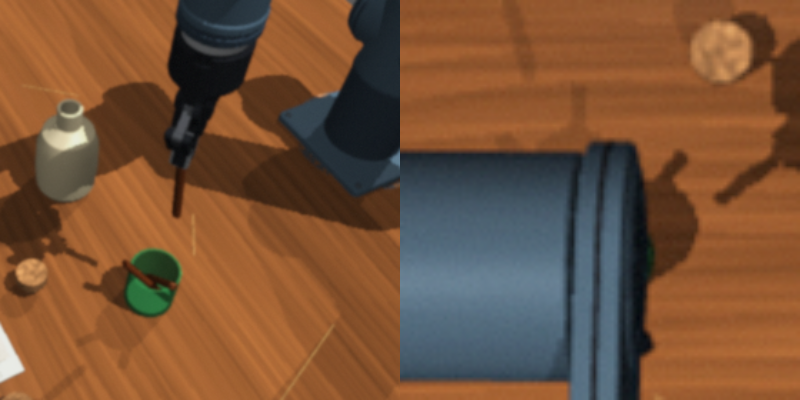

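The quill hangs nearly vertical, tilted 6.5°, with its foot about 114 mm below the TCP. Next I'll refine the position of the jar mouth.

Run:
```python
from h import *
from scipy.optimize import least_squares
for n in ['top','scene']:
    A=np.load(n+'0.npz')['P'].reshape(-1,3)
    d=np.hypot(A[:,0]-.5147,A[:,1]+.1275)
    S=A[(d<.035)&(A[:,2]>.163)&(A[:,2]<.18)]
    q=cv2.minEnclosingCircle(S[:,:2].astype(np.float32))
    print(n,len(S),q,S[:,:2].min(0),S[:,:2].max(0),S[:,2].max())
    # body
    B=A[(d<.07)&(A[:,2]>.05)&(A[:,2]<.115)]
    if len(B)>20: print(least_squares(lambda x:np.hypot(B[:,0]-x[0],B[:,1]-x[1])-.05,[.515,-.1275]).x, len(B))
    d=np.hypot(A[:,0]-.5125,A[:,1]-.1225);B=A[(d<.05)&(d>.03)&(A[:,2]>.02)&(A[:,2]<.072)]
    if len(B)>20: print('tumb',least_squares(lambda x:np.hypot(B[:,0]-x[0],B[:,1]-x[1])-.036,[.515,.1275]).x, len(B))
plan(.514,-.127,.31)
```

```text
top 94 ((0.5148770213127136, -0.12761133909225464), 0.018658079206943512) [ 0.49717002 -0.14531166] [ 0.53226401 -0.10966427] 0.17371606607574108
[ 0.51549323 -0.12990144] 302
tumb [0.51316411 0.12133723] 104
scene 157 ((0.5152565240859985, -0.12811164557933807), 0.020569689571857452) [ 0.49660351 -0.14822691] [ 0.53399473 -0.10982653] 0.1727960097022101
[ 0.51306374 -0.13263225] 998
tumb [0.514034   0.12320701] 760
t 8.12 pos [0.4973 0.1012 0.3002] yaz 37.0 w 0.0096 q6 -0.67 | roll 0.0 shift cm [-19.23 -12.41  -0.98]
```

Request:
{"fn": "drive_tool", "kwargs": {"plan": [[[-1.0,-0.6,-1],0,-1],[[-2.3,-1.5,0],0,-1],[[-3.4,-2.2,0],0,-1],[[-3.4,-2.2,0],0,-1],[[-3.4,-2.2,0],0,-1],[[-2.8,-1.8,0],0,-1],[[-1.5,-1.0,0],0,-1],[[0,0,0],0,-1],[[0,0,0],0,-1]]}}

```text
time: 9.25
position: [0.5132, -0.1093, 0.3113]
tool_rot: [-1.401, -2.811, -0.001]
force: [-1.3, -0.1, -0.2]
width: 0.0096
grasp_force: 59.9
```

Run:
```python
from h import *
plan(.514,-.127,.31)
c=read_camera('scene');P=cloud(c);held(P)
A=P.reshape(-1,3);d=np.hypot(A[:,0]-.5147,A[:,1]+.1275)
S=A[(d<.035)&(A[:,2]>.163)&(A[:,2]<.18)];print(S.min(0),S.max(0))
```

```text
t 9.25 pos [ 0.5132 -0.1093  0.3113] yaz 37.0 w 0.0096 q6 -1.07 | roll 0.0 shift cm [-1.47 -1.    0.13]
  z 0.196 21 [-0.0045  0.0117 -0.1086]
  z 0.208 25 [-0.004   0.0108 -0.0969]
  z 0.22 26 [-0.0032  0.0096 -0.0854]
  z 0.232 33 [-0.0027  0.009  -0.0731]
  z 0.244 30 [-0.0019  0.0077 -0.061 ]
  z 0.256 29 [-0.0004  0.0059 -0.0489]
  z 0.268 29 [-0.0001  0.0052 -0.0376]
  z 0.28 21 [ 0.0005  0.0048 -0.0275]
n 214 lowest [ 0.5092 -0.0995  0.1962] low-TCP [-0.004   0.0095 -0.1152] dir down [-0.065  0.092 -0.994] tilt 6.5
[ 0.49528547 -0.14912828  0.16301453] [ 0.53378207 -0.10823279  0.1727835 ]
```

Request:
{"fn": "drive_tool", "kwargs": {"plan": [[[-1.5,-0.5,0],0,-1],[[-1.2,-0.4,0],0,-1],[[0,0,0],0,-1],[[0,0,1.5],0,-1],[[0,0,1],0,-1],[[0,0,0.7],0,-1],[[0,0,0.7],0,-1],[[0,0,0],0,-1]]}}

```text
time: 10.3
position: [0.5221, -0.1369, 0.2717]
tool_rot: [-1.401, -2.811, 0.0]
force: [1.9, -0.4, -0.3]
width: 0.0096
grasp_force: 59.9
```

Run:
```python
from h import *
plan(.521,-.135,.25)
c=read_camera('scene');P=cloud(c);held(P)
cv2.imwrite('pics/i1.png',cv2.resize(c['frame'][90:240,280:430],(600,600)))
```

```text
t 10.3 pos [ 0.5221 -0.1369  0.2717] yaz 37.0 w 0.0096 q6 -1.11 | roll 0.0 shift cm [0.21 0.03 2.17]
  z 0.142 84 [-0.0028  0.0165 -0.1237]
  z 0.154 107 [-0.0037  0.0139 -0.1118]
  z 0.166 138 [-0.0055  0.0108 -0.1021]
  z 0.178 24 [-0.0032  0.0106 -0.0869]
  z 0.19 24 [-0.0025  0.0089 -0.075 ]
  z 0.202 25 [-0.0024  0.0083 -0.0639]
  z 0.214 27 [-0.0013  0.0077 -0.0523]
  z 0.226 27 [-0.0005  0.006  -0.04  ]
  z 0.238 24 [ 0.0001  0.0048 -0.0294]
n 480 lowest [ 0.5154 -0.1118  0.1423] low-TCP [-0.0069  0.0251 -0.1298] dir down [-0.04   0.123 -0.992] tilt 7.4
```

View pics/i1.png

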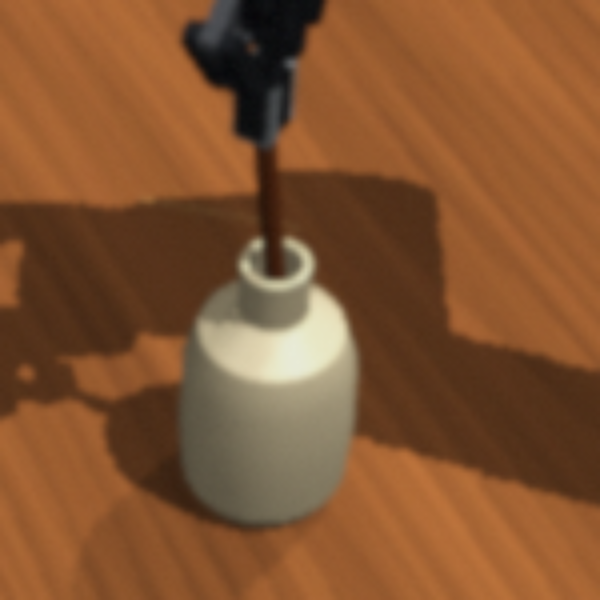

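The quill foot is in the mouth, centred around (275,265) in this crop. I'll keep feeding it down and then release.

Request:
{"fn": "drive_tool", "kwargs": {"plan": [[[0.1,0,1],0,-1],[[0.1,0,1],0,-1],[[0.1,0,1],0,-1],[[0.1,0,1],0,-1],[[0.1,0,1],0,-1],[[0.1,0,1],0,-1],[[0.1,0,1],0,-1],[[0,0,0.5],0,-1],[[0,0,0],0,-1]]}}

```text
time: 11.48
position: [0.5181, -0.1314, 0.1969]
tool_rot: [-1.401, -2.811, -0.0]
force: [0.1, 0.5, -0.4]
width: 0.0091
grasp_force: 59.9
```

Nothing is touching the neck, so I'll release, retreat upward and look.

Request:
{"fn": "drive_tool", "kwargs": {"plan": [[[0,0,0],0,-0.6],[[0,0,0],0,-0.2],[[0,0,0],0,0.2],[[0,0,-2],0,0.6],[[0,0,-3],0,1],[[0,0,-4],0,1],[[0,0,-3],0,1]]}}

```text
time: 12.35
position: [0.5184, -0.1316, 0.3193]
tool_rot: [1.401, 2.81, -0.0]
force: [0.2, -1.1, 0.6]
width: 0.0857
grasp_force: 0.0
```

```bash
cat > chk.py <<'E'
from h import *
import sys
P=cloud(read_camera('scene'));T=cloud(read_camera('top'))
for A in (P,T):
    A=A.reshape(-1,3);d=np.hypot(A[:,0]-.515,A[:,1]+.128)
    S=A[(d<.05)&(A[:,2]>.163)&(A[:,2]<.19)];print('mouth',len(S),((S.min(0)+S.max(0))/2).round(4) if len(S) else '')
    I=A[(d<.012)&(A[:,2]>.0)&(A[:,2]<.26)];print(' in mouth z',np.percentile(I[:,2],[0,50,90,100]).round(3) if len(I) else '')
    quills(clouds=[A])
    d=np.hypot(A[:,0]-.5135,A[:,1]-.1225);B=A[(d<.05)&(d>.03)&(A[:,2]>.02)&(A[:,2]<.070)]
    if len(B)>20:
        from scipy.optimize import least_squares
        print('tumb',least_squares(lambda x:np.hypot(B[:,0]-x[0],B[:,1]-x[1])-.036,[.515,.1275]).x.round(4), len(B))
plan(.5125,.1225,.30)
E
python3 chk.py
```

```text
mouth 151 [ 0.515  -0.1289  0.1682]
 in mouth z 
50 top [0.5105 0.1616 0.107 ] bottom [0.511  0.1433 0.0848] az 91.5 tilt 39.5
69 top [0.5492 0.1031 0.1066] bottom [0.5329 0.116  0.0851] az -38.4 tilt 44.1
tumb [0.5075 0.118 ] 482
mouth 0 
 in mouth z 
45 top [0.5508 0.1034 0.1085] bottom [0.5316 0.1112 0.0852] az -22.2 tilt 41.6
49 top [0.511  0.1617 0.1064] bottom [0.5039 0.1426 0.0841] az 69.4 tilt 42.3
tumb [0.5109 0.119 ] 72
t 12.45 pos [ 0.5197 -0.1322  0.3213] yaz 37.0 w 0.0853 q6 -1.1 | roll 0.0 shift cm [20.78 14.75  2.04]
```

The first quill has gone down; nothing stands in the mouth. Next is the quill at azimuth of about -33°.

Request:
{"fn": "drive_tool", "kwargs": {"plan": [[[0,0,0],0.175,1],[[0,0,0],0.175,1],[[0,0,0],0.175,1],[[0,0,0],0.175,1],[[0,0,0],0.175,1],[[0,0,0],0.175,1],[[0,0,0],0.175,1],[[0,0,0],0,1]]}}

```text
time: 13.45
position: [0.5178, -0.1313, 0.3163]
tool_rot: [-2.761, -1.496, 0.001]
force: [-0.8, 0.4, -0.6]
width: 0.0853
grasp_force: 0.0
```

```bash
python3 -c "
from h import *
plan(.534,.1135,.20,-33)"
```

```text
t 13.45 pos [ 0.5178 -0.1313  0.3163] yaz -33.1 w 0.0853 q6 0.12 | roll -0.002 shift cm [ 21.42 -11.96  11.64]
```

Request:
{"fn": "drive_tool", "kwargs": {"plan": [[[1.5,-0.8,0],0,1],[[3,-1.7,0],0,1],[[3.5,-1.95,0],0,1],[[3.5,-1.95,0.5],0,1],[[3.5,-1.95,1],0,1],[[3.4,-1.95,2],0,1],[[2,-1.1,3],0,1],[[1,-0.55,3],0,1],[[0,0,2],0,1],[[0,0,0],0,1]]}}

```text
time: 14.7
position: [0.5336, 0.1142, 0.2006]
tool_rot: [-2.759, -1.498, 0.006]
force: [-0.4, 0.8, 1.0]
width: 0.0855
grasp_force: 0.0
```

```bash
python3 -c "
from h import *
plan(.534,.1135,.098,-33)"
```

```text
t 14.7 pos [0.5336 0.1142 0.2006] yaz -33.0 w 0.0855 q6 0.58 | roll -0.0 shift cm [-0.02  0.1  10.26]
```

Request:
{"fn": "drive_tool", "kwargs": {"plan": [[[0,0.1,3],0,1],[[0,0,3],0,1],[[0,0,2.6],0,1],[[0,0,1.5],0,1],[[0,0,0],0,0.6],[[0,0,0],0,0.3],[[0,0,0],0,0],[[0,0,0],0,-0.3],[[0,0,0],0,-0.4],[[0,0,0],0,-0.5],[[0,0,0],0,-0.5]]}}

```text
time: 16.08
position: [0.5376, 0.1125, 0.1027]
tool_rot: [2.762, 1.494, 0.005]
force: [2.4, -0.8, 6.9]
width: 0.0217
grasp_force: 14.6
```

```bash
python3 chk.py
```

```text
mouth 158 [ 0.5152 -0.1283  0.1686]
 in mouth z 
178 top [0.5711 0.1018 0.14  ] bottom [0.536  0.1188 0.0814] az -25.8 tilt 33.6
51 top [0.5079 0.1619 0.108 ] bottom [0.5083 0.1413 0.0858] az 91.2 tilt 42.9
tumb [0.5074 0.1179] 279
mouth 96 [ 0.5147 -0.1275  0.1686]
 in mouth z [0.004 0.041 0.063 0.07 ]Traceback (most recent call last):
  File "chk.py", line 8, in <module>
    quills(clouds=[A])
    ~~~~~~^^^^^^^^^^^^
  File "h.py", line 27, in quills
    l=H.fcluster(H.linkage(A,'single'),.012,'distance')
                 ~~~~~~~~~^^^^^^^^^^^^
    n = distance.num_obs_y(y)
    raise ValueError("The number of observations cannot be determined on "
                     "an empty distance matrix.")
ValueError: The number of observations cannot be determined on an empty distance matrix.
```

Request:
{"fn": "drive_tool", "kwargs": {"plan": [[[0,0,-0.5],0,-0.6],[[0,0,-0.5],0,-0.7],[[0,0,-0.7],0,-0.9],[[0,0,-0.8],0,-1],[[0,0,-0.8],0,-1],[[0,0,0],0,-1],[[0,0,0],0,-1]]}}

```text
time: 17.05
position: [0.5361, 0.1125, 0.1341]
tool_rot: [-2.763, -1.495, 0.0]
force: [-1.3, 2.3, 1.1]
width: 0.0074
grasp_force: 73.3
```

Request:
{"fn": "drive_tool", "kwargs": {"plan": [[[0,0,-1],0,-1],[[0,0,-1.5],0,-1],[[0,0,0],0,-1]]}}

```text
time: 17.42
position: [0.5372, 0.1126, 0.1613]
tool_rot: [2.762, 1.494, 0.005]
force: [-1.4, 2.5, 1.1]
width: 0.0073
grasp_force: 73.5
```

Run:
```python
from h import *
plan(.534,.1135,.3,-33)
c=read_camera('scene');P=cloud(c);held(P)
w=read_camera('wrist')
cv2.imwrite('pics/g5.png',np.hstack([cv2.resize(c['frame'][190:330,330:470],(400,400)),cv2.resize(w['frame'],(400,400))]))
```

```text
t 17.43 pos [0.5372 0.1126 0.1613] yaz -33.2 w 0.0073 q6 0.58 | roll -0.003 shift cm [ -0.07  -0.28 -13.87]
  z 0.031 179 [-0.0221  0.0037 -0.1238]
  z 0.043 180 [-0.0223  0.0024 -0.1118]
  z 0.055 193 [-0.0227  0.0044 -0.1   ]
  z 0.067 238 [-0.0166  0.0057 -0.0871]
  z 0.079 36 [-0.0207  0.0124 -0.0766]
  z 0.091 29 [-0.0176  0.0221 -0.0632]
  z 0.103 41 [-0.019   0.0282 -0.0545]
  z 0.115 8 [ 0.0019 -0.001  -0.0388]
  z 0.127 8 [ 0.0031  0.0031 -0.029 ]
n 912 lowest [0.5227 0.1402 0.0305] low-TCP [-0.0141  0.0276 -0.13  ] dir down [-0.516 -0.727 -0.453] tilt 63.1
```

View pics/g5.png

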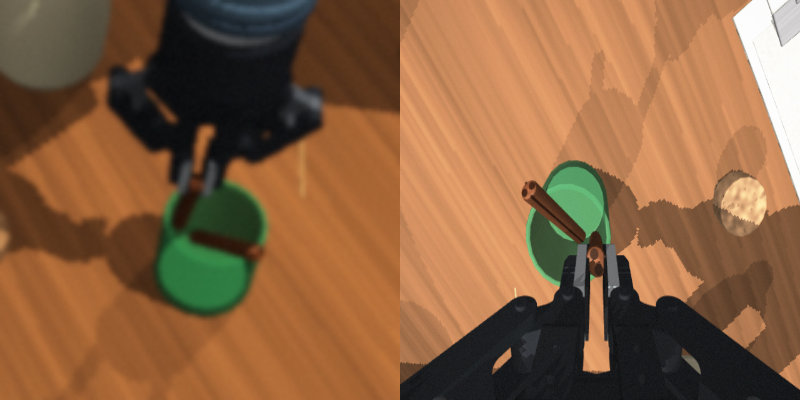

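The wrist view shows this quill held low at its top end, at (597,262), and off the pad centre. I'll lift a little more, slowly and still above the tumbler, and measure it.

Request:
{"fn": "drive_tool", "kwargs": {"plan": [[[0,0,-1],0,-1],[[0,0,-1.5],0,-1],[[0,0,-1.5],0,-1],[[0,0,-1.5],0,-1],[[0,0,-1.5],0,-1],[[0,0,-1],0,-1],[[0,0,0],0,-1]]}}

```text
time: 18.4
position: [0.5366, 0.1125, 0.2403]
tool_rot: [2.762, 1.494, 0.003]
force: [0.7, -1.4, -0.2]
width: 0.0073
grasp_force: 73.3
```

Run:
```python
from h import *
plan(.534,.1135,.3,-33)
P=cloud(read_camera('scene'));P[(P[...,2]<.112)]=np.nan;held(P,.015)
W=cloud(read_camera('wrist'));W[(W[...,2]<.112)]=np.nan;held(W,.015)
quills(clouds=[cloud(read_camera('scene'))])
```

```text
t 18.4 pos [0.5366 0.1125 0.2403] yaz -33.2 w 0.0073 q6 0.58 | roll -0.003 shift cm [-0.05 -0.26 -5.97]
  z 0.125 11 [-0.012  -0.0246 -0.1089]
  z 0.137 14 [-0.0096 -0.02   -0.0959]
  z 0.149 10 [-0.0074 -0.0151 -0.084 ]
  z 0.161 13 [-0.0053 -0.0127 -0.0732]
  z 0.173 14 [-0.003  -0.0089 -0.0612]
  z 0.185 16 [-0.0003 -0.0045 -0.0481]
  z 0.197 13 [ 0.002  -0.0011 -0.0363]
  z 0.209 13 [ 0.0037  0.0034 -0.0257]
  z 0.221 4 [ 0.0077  0.0054 -0.0173]
n 108 lowest [0.5224 0.0886 0.1245] low-TCP [-0.0137 -0.0239 -0.1149] dir down [-0.184 -0.306 -0.934] tilt 20.9
  z 0.126 15 [-0.0121 -0.0185 -0.1071]
  z 0.138 16 [-0.0096 -0.0153 -0.0948]
  z 0.15 21 [-0.0078 -0.0113 -0.0831]
  z 0.162 26 [-0.0047 -0.0077 -0.0706]
  z 0.174 27 [-0.0023 -0.0038 -0.0588]
  z 0.186 31 [-0.0004  0.0003 -0.0472]
  z 0.198 42 [ 0.0022  0.004  -0.035 ]
  z 0.21 43 [ 0.0049  0.0078 -0.0229]
  z 0.222 21 [ 0.0068  0.0094 -0.0157]
n 242 lowest [0.5195 0.0935 0.1258] low-TCP [-0.0164 -0.0189 -0.1132] dir down [-0.19  -0.296 -0.936] tilt 20.6
47 top [0.5084 0.1573 0.1062] bottom [0.5149 0.1437 0.0888] az 115.7 tilt 41.0
```

The quill hangs at a 20.7° tilt, with its foot toward tool -x. That still passes the neck (13.9 + 12.1 = 26 mm of 28 mm) if I feed it along its own axis. I'll move over the jar.

Request:
{"fn": "drive_tool", "kwargs": {"plan": [[[0,0,-2],0,-1],[[0,0,-2.5],0,-1],[[-0.8,0.4,-2],0,-1],[[-1.5,1,-0.5],0,-1],[[-2.5,1.6,0],0,-1],[[-3,1.9,0],0,-1],[[-3,2,0],0,-1],[[-2.6,1.7,0],0,-1],[[-1.6,1,0],0,-1],[[-1,0.6,0],0,-1],[[0,0,0],0,-1],[[0,0,0],0,-1]]}}

```text
time: 20.05
position: [0.5339, -0.0765, 0.3093]
tool_rot: [-2.762, -1.496, -0.0]
force: [-0.1, 0.1, -0.4]
width: 0.0077
grasp_force: 73.3
```

Run:
```python
from h import *
plan(.5357,-.0925,.293)
P=cloud(read_camera('scene'));A=P.copy();P[(P[...,2]<.18)]=np.nan;held(P,.015)
W=cloud(read_camera('wrist'));B=W.copy();W[(W[...,2]<.18)]=np.nan;held(W,.015)
for A in (A,B):
    A=A.reshape(-1,3);d=np.hypot(A[:,0]-.515,A[:,1]+.128)
    S=A[(d<.03)&(A[:,2]>.163)&(A[:,2]<.18)]
    if len(S): print('mouth',len(S),((S.min(0)+S.max(0))/2).round(4),np.ptp(S,axis=0).round(3))
```

```text
t 20.05 pos [ 0.5339 -0.0765  0.3093] yaz -33.1 w 0.0077 q6 0.23 | roll 0.0 shift cm [-1.24  1.03  1.63]
  z 0.195 19 [-0.0137 -0.0226 -0.1082]
  z 0.207 14 [-0.0116 -0.0175 -0.0952]
  z 0.219 14 [-0.0088 -0.0139 -0.0837]
  z 0.231 16 [-0.0059 -0.0099 -0.0715]
  z 0.243 18 [-0.0043 -0.0065 -0.0598]
  z 0.255 21 [-0.002  -0.0029 -0.0478]
  z 0.267 19 [ 0.001   0.0009 -0.0355]
  z 0.279 20 [ 0.0033  0.0044 -0.0244]
  z 0.291 6 [ 0.004   0.0085 -0.0162]
n 147 lowest [ 0.5186 -0.0987  0.1952] low-TCP [-0.0154 -0.0224 -0.1141] dir down [-0.188 -0.3   -0.935] tilt 20.7
  z 0.195 14 [-0.0126 -0.0185 -0.1078]
  z 0.207 15 [-0.0099 -0.0155 -0.0956]
  z 0.219 19 [-0.0079 -0.0116 -0.0843]
  z 0.231 23 [-0.0056 -0.008  -0.0726]
  z 0.243 29 [-0.0029 -0.004  -0.0605]
  z 0.255 33 [-0.0006  0.0001 -0.0479]
  z 0.267 36 [ 0.0018  0.0037 -0.0361]
  z 0.279 45 [ 0.0042  0.0074 -0.0247]
  z 0.291 42 [ 0.007   0.0092 -0.0159]
n 256 lowest [ 0.5171 -0.0954  0.1952] low-TCP [-0.0168 -0.0191 -0.1142] dir down [-0.196 -0.291 -0.936] tilt 20.6
mouth 135 [ 0.517  -0.1294  0.1683] [0.035 0.038 0.01 ]
mouth 496 [ 0.5245 -0.124   0.1674] [0.019 0.031 0.009]
```

Request:
{"fn": "drive_tool", "kwargs": {"plan": [[[-0.7,0.5,0],0,-1],[[-0.55,0.5,0.6],0,-1],[[0,0,1],0,-1],[[0,0,0],0,-1],[[-0.19,0.01,0.5],0,-1],[[-0.19,0.01,0.5],0,-1],[[-0.19,0.01,0.5],0,-1],[[0,0,0],0,-1]]}}

```text
time: 21.15
position: [0.5323, -0.0982, 0.2778]
tool_rot: [-2.763, -1.494, 0.001]
force: [0.8, -0.5, 0.5]
width: 0.0074
grasp_force: 73.3
```

Run:
```python
from h import *
p=get_obs();zb=p['position'][2]-.154
off=np.array([.0016,.0018])+np.array([-.194,-.325])*(zb-.0243)
t=np.array([.515,-.128])-off;plan(t[0],t[1],p['position'][2]);print(p['force'])
A=cloud(read_camera('scene')).reshape(-1,3);o=p['position']
for z in np.arange(.165,.2,.004):
    d=np.hypot(A[:,0]-.515,A[:,1]+.128);S=A[(d<.04)&(abs(A[:,2]-z)<.002)];print(z.round(3),len(S),S[:,:2].min(0).round(4),S[:,:2].max(0).round(4))
```

```text
t 21.15 pos [ 0.5323 -0.0982  0.2778] yaz -33.2 w 0.0074 q6 0.19 | roll 0.0 shift cm [ 0.08 -0.   -0.  ]
[ 0.81288156 -0.52555029  0.48062658]
0.165 42 [ 0.4994 -0.146 ] [ 0.5335 -0.1105]
0.169 84 [ 0.4963 -0.1484] [ 0.5339 -0.11  ]
0.173 22 [ 0.4992 -0.1461] [ 0.5331 -0.1107]
0.177 6 [ 0.5151 -0.1192] [ 0.5227 -0.115 ]
0.181 5 [ 0.5158 -0.1187] [ 0.5232 -0.114 ]
0.185 2 [ 0.5198 -0.1173] [ 0.5241 -0.1126]
0.189 6 [ 0.5173 -0.1169] [ 0.5245 -0.1114]
0.193 6 [ 0.5188 -0.115 ] [ 0.5257 -0.1102]
0.197 2 [ 0.5193 -0.1146] [ 0.5261 -0.1104]
```

Request:
{"fn": "drive_tool", "kwargs": {"plan": [[[-0.15,0.1,0.5],0,-1],[[-0.19,0.05,0.5],0,-1],[[-0.19,0,0.5],0,-1],[[-0.19,0,0.5],0,-1],[[-0.19,0,0.5],0,-1],[[-0.19,0,0.5],0,-1],[[0,0,0],0,-1]]}}

```text
time: 22.08
position: [0.5275, -0.1082, 0.2478]
tool_rot: [-2.763, -1.494, 0.001]
force: [0.5, 0.2, 0.0]
width: 0.0074
grasp_force: 73.3
```

No contact, so I'll carry on down.

Request:
{"fn": "drive_tool", "kwargs": {"plan": [[[-0.19,0,0.5],0,-1],[[-0.19,0,0.5],0,-1],[[-0.19,0,0.5],0,-1],[[-0.19,0,0.5],0,-1],[[-0.19,0,0.5],0,-1],[[-0.19,0,0.5],0,-1],[[-0.19,0,0.5],0,-1],[[-0.19,0,0.5],0,-1],[[-0.19,0,0.5],0,-1],[[0,0,0],0,-1]]}}

```text
time: 23.32
position: [0.5181, -0.1225, 0.2028]
tool_rot: [-2.763, -1.494, 0.001]
force: [-0.3, -0.5, 0.0]
width: 0.007
grasp_force: 73.3
```

Request:
{"fn": "drive_tool", "kwargs": {"plan": [[[0,0,0],0,-0.6],[[0,0,0],0,-0.2],[[0,0,0],0,0.2],[[0,0,-2],0,0.6],[[0,0,-3],0,1],[[0,0,-4],0,1],[[0,0,-3],0,1]]}}

```text
time: 24.2
position: [0.5187, -0.1225, 0.3252]
tool_rot: [2.762, 1.494, 0.002]
force: [0.1, 0.2, -0.3]
width: 0.0856
grasp_force: 0.0
```

```bash
sed -i "s/    if len(B)<10: continue/    if len(B)<10: continue/; s/^    import scipy.cluster/    if len(A)<5: print('no quill pts');return\n    import scipy.cluster/" h.py; python3 chk.py
```

```text
mouth 156 [ 0.5144 -0.13    0.168 ]
 in mouth z [0.168 0.168 0.168 0.168]
46 top [0.5083 0.157  0.1056] bottom [0.515  0.1449 0.0908] az 118.8 tilt 43.1
tumb [0.51   0.1143] 514
mouth 0 
 in mouth z 
36 top [0.5099 0.1593 0.1058] bottom [0.507  0.1426 0.0914] az 80.3 tilt 49.8
tumb [0.5141 0.1163] 57
t 24.3 pos [ 0.52   -0.1231  0.3273] yaz -33.2 w 0.0851 q6 0.14 | roll 0.0 shift cm [ 20.15 -14.08   2.65]
```

The second quill is in and the mouth is clear. I'll go over the third and fit its direction with the wrist camera.

Request:
{"fn": "drive_tool", "kwargs": {"plan": [[[0,0,0],0.171,1],[[0,0,0],0.171,1],[[0,0,0],0.171,1],[[0,0,0],0.171,1],[[0,0,0],0.171,1],[[0,0,0],0,1]]}}

```text
time: 25.05
position: [0.5181, -0.1223, 0.3223]
tool_rot: [-3.133, -0.217, 0.002]
force: [-0.2, 0.1, 0.5]
width: 0.0852
grasp_force: 0.0
```

```bash
python3 -c "
from h import *
plan(.510,.142,.22)"
```

```text
t 25.05 pos [ 0.5181 -0.1223  0.3223] yaz -82.1 w 0.0852 q6 0.99 | roll 0.0 shift cm [  2.85 -26.28  10.25]
```

Request:
{"fn": "drive_tool", "kwargs": {"plan": [[[0.2,-1.5,0],0,1],[[0.4,-3.5,0],0,1],[[0.45,-4,0],0,1],[[0.45,-4,0.5],0,1],[[0.45,-4,1.5],0,1],[[0.4,-4,2.5],0,1],[[0.3,-3,2.5],0,1],[[0.2,-1.6,2],0,1],[[0,-0.7,1.3],0,1],[[0,0,0],0,1],[[0,0,0],0,1]]}}

```text
time: 26.42
position: [0.5113, 0.1415, 0.2211]
tool_rot: [3.134, 0.215, 0.002]
force: [0.5, 0.7, -1.0]
width: 0.0854
grasp_force: 0.0
```

```bash
cat > q3.py <<'E'
from h import *
plan(.510,.142,.22)
for n in ['wrist','scene']:
    c=read_camera(n);P=cloud(c);h=cv2.cvtColor(c['frame'],cv2.COLOR_BGR2HSV)
    d=np.hypot(P[...,0]-.511,P[...,1]-.118)
    m=(d<.06)&(P[...,2]>.02)&(P[...,2]<.14)&((h[...,0]<22)|(h[...,0]>165))&(h[...,1]>90)
    B=P[m];
    if len(B)<20: print(n,len(B));continue
    c0=np.median(B,0);
    for _ in range(4):
        v=np.linalg.svd(B-B.mean(0),full_matrices=False)[2][0];r=np.linalg.norm(np.cross(B-B.mean(0),v),axis=1);B=B[r<max(.009,np.percentile(r,80) if _<2 else .009)]
    v*=np.sign(v[2]);t=(B-B.mean(0))@v
    print(n,len(B),'top',(B.mean(0)+v*t.max()).round(4),'bot',(B.mean(0)+v*t.min()).round(4),'az',np.degrees(np.arctan2(v[1],v[0])).round(1),'tilt',np.degrees(np.arccos(v[2])).round(1))
    g=(d<.05)&(P[...,2]>.068)&(P[...,2]<.082)&(h[...,0]>45)&(h[...,0]<85);S=P[g]
    if len(S)>20: print(' rim',S.min(0).round(4),S.max(0).round(4),cv2.minEnclosingCircle(S[:,:2].astype(np.float32)))
E
python3 q3.py
```

```text
t 26.43 pos [0.5113 0.1415 0.2211] yaz -82.2 w 0.0854 q6 1.49 | roll 0.0 shift cm [-0.13 -0.07  0.11]
wrist 1788 top [0.5108 0.1574 0.1054] bot [0.5019 0.0875 0.0202] az 82.8 tilt 39.6
 rim [0.473  0.0769 0.068 ] [0.5445 0.1478 0.082 ] ((0.5084019899368286, 0.11249011009931564), 0.03617361560463905)
scene 107 top [0.5109 0.1563 0.1055] bot [0.5061 0.0921 0.029 ] az 85.7 tilt 40.1
 rim [0.4748 0.0773 0.068 ] [0.5443 0.1463 0.081 ] ((0.5091755390167236, 0.11167542636394501), 0.036082323640584946)
```

The third quill fits well: azimuth about 84°, tilt 40°, top at (0.511, 0.157, 0.105). I'll use the close-then-lift sequence that worked on the first quill.

Request:
{"fn": "drive_tool", "kwargs": {"plan": [[[0,0,0],0.12,1],[[0,0,0],0.12,1],[[0.1,0.2,3],0,1],[[0,0,4],0,1],[[0,0,3],0,1],[[0,0,2.2],0,1],[[0,0,0],0,1]]}}

```text
time: 27.4
position: [0.5109, 0.1392, 0.0974]
tool_rot: [3.137, -0.163, -0.004]
force: [-0.3, 0.3, 0.1]
width: 0.0856
grasp_force: 0.0
```

```bash
python3 -c "
from h import *
plan(.5095,.1395,.098,-96)"; python3 q3.py
```

```text
t 27.4 pos [0.5109 0.1392 0.0974] yaz -96.0 w 0.0856 q6 1.73 | roll 0.001 shift cm [-0.14 -0.01 -0.06]
t 27.4 pos [0.5109 0.1392 0.0974] yaz -96.0 w 0.0856 q6 1.73 | roll 0.0 shift cm [ -0.15  -0.26 -12.26]
wrist 6123 top [0.5116 0.1574 0.1054] bot [0.503  0.0875 0.0192] az 82.9 tilt 39.2
 rim [0.4722 0.0766 0.068 ] [0.5446 0.1476 0.0815] ((0.5084201693534851, 0.11247434467077255), 0.03632720932364464)
scene 95 top [0.5122 0.1561 0.1057] bot [0.5055 0.0897 0.0252] az 84.2 tilt 39.7
 rim [0.4776 0.0771 0.0681] [0.5439 0.1465 0.0803] ((0.5084347128868103, 0.11123652011156082), 0.03578527644276619)
```

Request:
{"fn": "drive_tool", "kwargs": {"plan": [[[-0.1,0,0],0,0.6],[[0,0,0],0,0.3],[[0,0,0],0,0],[[0,0,0],0,-0.2],[[0,0,0],0,-0.3],[[0,0,0],0,-0.4],[[0,0,0],0,-0.5],[[0,0,0],0,-0.6],[[0,0,0],0,-0.7],[[0,0,0],0,-0.8],[[0,0,0],0,-1],[[0,0,0],0,-1],[[0,0,0],0,-1]]}}

```text
time: 29.12
position: [0.5136, 0.1389, 0.1024]
tool_rot: [3.136, -0.16, 0.012]
force: [-2.8, -3.2, 25.7]
width: 0.0187
grasp_force: 56.4
```

Same state as with the first quill, so now the lift.

Request:
{"fn": "drive_tool", "kwargs": {"plan": [[[0,0,-0.8],0,-1],[[0,0,-0.8],0,-1],[[0,0,-0.8],0,-1],[[0,0,-0.8],0,-1],[[0,0,0],0,-1],[[0,0,-1],0,-1],[[0,0,-2],0,-1],[[0,0,-2],0,-1],[[0,0,-2],0,-1],[[0,0,-2],0,-1],[[0,0,-1.5],0,-1],[[0,0,0],0,-1]]}}

```text
time: 30.62
position: [0.5114, 0.1402, 0.2366]
tool_rot: [-3.137, 0.162, -0.004]
force: [0.1, -0.4, -1.2]
width: 0.008
grasp_force: 63.6
```

Run:
```python
from h import *
plan(.515,-.128,.31)
P=cloud(read_camera('scene'));P[(P[...,2]<.095)]=np.nan;held(P,.015)
W=cloud(read_camera('wrist'));W[(W[...,2]<.095)]=np.nan;held(W,.015)
```

```text
t 30.62 pos [0.5114 0.1402 0.2366] yaz -95.9 w 0.008 q6 1.73 | roll 0.0 shift cm [ 3.14 26.64 -7.35]
  z 0.132 25 [ 0.0127  0.     -0.0973]
  z 0.144 32 [ 0.0106  0.0004 -0.0864]
  z 0.156 32 [ 0.0085  0.0006 -0.074 ]
  z 0.168 35 [ 0.0057  0.0011 -0.0615]
  z 0.18 32 [ 0.0032  0.0011 -0.0498]
  z 0.192 34 [ 0.0013  0.0018 -0.0378]
  z 0.204 5 [-0.0024  0.0043 -0.0302]
  z 0.216 6 [ 0.0072 -0.0011 -0.0162]
n 201 lowest [0.5194 0.1422 0.1318] low-TCP [ 0.0087  0.0021 -0.1037] dir down [ 0.169 -0.022 -0.985] tilt 9.8
  z 0.13 145 [ 0.0146 -0.0005 -0.0973]
  z 0.142 219 [ 0.0125 -0.0004 -0.0867]
  z 0.154 260 [ 0.0102  0.0001 -0.0747]
  z 0.166 302 [ 0.0076  0.0003 -0.0626]
  z 0.178 351 [ 0.0052  0.0007 -0.0505]
  z 0.19 388 [ 0.0032  0.0009 -0.0388]
  z 0.202 421 [ 0.001   0.0012 -0.0267]
  z 0.214 236 [-0.0006  0.0015 -0.0179]
n 2322 lowest [0.5225 0.1449 0.1299] low-TCP [ 0.0121  0.0048 -0.1049] dir down [ 0.188 -0.025 -0.982] tilt 10.9
```

It is tilted 10.7° with the foot 105 mm below the TCP, which gives plenty of room in the neck. I'll move over the jar.

```bash
python3 -c "
from h import *
plan(.4977,-.1252,.30)"
```

```text
t 30.73 pos [0.5103 0.1401 0.2348] yaz -95.9 w 0.0079 q6 1.73 | roll 0.0 shift cm [ 1.47 26.51 -6.52]
```

Request:
{"fn": "drive_tool", "kwargs": {"plan": [[[0,0,-2],0,-1],[[0,0,-2.5],0,-1],[[0,1,-2],0,-1],[[0,2.5,-0.5],0,-1],[[0.2,4,0],0,-1],[[0.2,4,0],0,-1],[[0.2,4,0],0,-1],[[0.2,4,0],0,-1],[[0.2,3.5,0],0,-1],[[0.2,2,0],0,-1],[[0.2,1,0],0,-1],[[0,0,0],0,-1],[[0,0,0],0,-1]]}}

```text
time: 32.35
position: [0.4978, -0.1191, 0.3053]
tool_rot: [-3.137, 0.16, 0.0]
force: [-0.0, -0.2, 0.5]
width: 0.0077
grasp_force: 63.6
```

Run:
```python
from h import *
plan(.4977,-.1252,.293)
P=cloud(read_camera('scene'));P[(P[...,2]<.18)]=np.nan;held(P,.015)
```

```text
t 32.35 pos [ 0.4978 -0.1191  0.3053] yaz -95.9 w 0.0077 q6 1.22 | roll 0.0 shift cm [0.05 0.61 1.23]
  z 0.2 27 [ 0.0107  0.001  -0.0988]
  z 0.212 33 [ 0.009   0.0007 -0.0875]
  z 0.224 34 [ 0.0065  0.0011 -0.0751]
  z 0.236 37 [ 0.0036  0.0016 -0.0629]
  z 0.248 34 [ 0.0015  0.0018 -0.0508]
  z 0.26 36 [-0.0003  0.0018 -0.0392]
  z 0.272 24 [-0.0036  0.0027 -0.0293]
  z 0.284 13 [ 0.0023  0.0071 -0.0177]
n 238 lowest [ 0.5116 -0.1212  0.2002] low-TCP [ 0.0138 -0.0022 -0.1052] dir down [ 0.171 -0.043 -0.984] tilt 10.2
```

Request:
{"fn": "drive_tool", "kwargs": {"plan": [[[0.1,0.4,0.6],0,-1],[[0.05,0.2,0.6],0,-1],[[0,0,0],0,-1],[[0.14,0,0.7],0,-1],[[0.14,0,0.7],0,-1],[[0.14,0,0.7],0,-1],[[0.14,0,0.7],0,-1],[[0,0,0],0,-1]]}}

```text
time: 33.4
position: [0.504, -0.1266, 0.2645]
tool_rot: [-3.137, 0.162, 0.002]
force: [-0.2, -0.3, -0.3]
width: 0.0078
grasp_force: 63.6
```

Run:
```python
from h import *
z=get_obs()['position'][2];zb=z-.154
off=np.array([-.002,0.0])+np.array([.192,-.029])*(zb-.038)
plan(.515-off[0],-.128-off[1],z);print(get_obs()['force'])
A=cloud(read_camera('scene')).reshape(-1,3);d=np.hypot(A[:,0]-.515,A[:,1]+.128)
for z in [.169,.177,.181,.185,.189]:
    S=A[(d<.04)&(abs(A[:,2]-z)<.002)];print(z,len(S),S[:,:2].min(0).round(4),S[:,:2].max(0).round(4))
```

```text
t 33.4 pos [ 0.504  -0.1266  0.2645] yaz -95.9 w 0.0078 q6 1.21 | roll 0.0 shift cm [-0.1  -0.06  0.  ]
[-0.19846099 -0.29297847 -0.2879899 ]
0.169 90 [ 0.4961 -0.1494] [ 0.5338 -0.1088]
0.177 11 [ 0.5057 -0.1305] [ 0.5169 -0.1234]
0.181 10 [ 0.5068 -0.133 ] [ 0.5161 -0.122 ]
0.185 8 [ 0.5043 -0.1298] [ 0.5154 -0.1227]
0.189 13 [ 0.5052 -0.1273] [ 0.515  -0.1228]
```

Request:
{"fn": "drive_tool", "kwargs": {"plan": [[[0.14,0,0.7],0,-1],[[0.14,0,0.7],0,-1],[[0.14,0,0.7],0,-1],[[0.14,0,0.7],0,-1],[[0.14,0,0.7],0,-1],[[0.14,0,0.7],0,-1],[[0.14,0,0.7],0,-1],[[0.14,0,0.7],0,-1],[[0.1,0,0.5],0,-1],[[0,0,0],0,-1]]}}

```text
time: 34.7
position: [0.5162, -0.128, 0.2038]
tool_rot: [-3.137, 0.162, 0.001]
force: [0.9, 0.1, 0.6]
width: 0.0076
grasp_force: 63.6
```

Request:
{"fn": "drive_tool", "kwargs": {"plan": [[[0,0,0],0,-0.6],[[0,0,0],0,-0.2],[[0,0,0],0,0.2],[[0,0,-2],0,0.6],[[0,0,-3],0,1],[[0,0,-4],0,1],[[0,0,-1],0,1],[[0,0,0],0,1]]}}

```text
time: 35.7
position: [0.5164, -0.1281, 0.3045]
tool_rot: [3.137, -0.162, 0.002]
force: [-0.7, 0.0, -1.8]
width: 0.0855
grasp_force: 0.0
```

Run:
```python
from h import *
for n in ['scene','wrist']:
    A=cloud(read_camera(n)).reshape(-1,3);d=np.hypot(A[:,0]-.515,A[:,1]+.128)
    S=A[(d<.03)&(A[:,2]>.163)&(A[:,2]<.18)];print(n,len(S),((S.min(0)+S.max(0))/2).round(4),S[:,2].max(), 'above',((d<.05)&(A[:,2]>.178)&(A[:,2]<.24)).sum())
    I=A[(d<.012)];I=I[I[:,2]<.2];print(len(I),np.percentile(I[:,2],[0,50,100]).round(3) if len(I) else '')
    c=np.array([.6518,.030]);d=np.hypot(A[:,0]-c[0],A[:,1]-c[1]);S=A[(d<.04)&(A[:,2]>.035)&(A[:,2]<.06)]
    if len(S)>9: print('cork',len(S),((S.min(0)+S.max(0))/2).round(4),np.ptp(S,axis=0).round(3),S[:,2].max())
plan(.6518,.030,.15)
```

```text
scene 183 [ 0.5153 -0.1284  0.1715] 0.17995118841611335 above 11
60 [0.151 0.169 0.18 ]
cork 372 [0.6512 0.0287 0.042 ] [0.045 0.046 0.012] 0.04815875605757225
wrist 1815 [ 0.5153 -0.1275  0.1715] 0.17994657965808586 above 127
573 [0.13  0.172 0.181]
cork 2556 [0.651  0.0293 0.0407] [0.045 0.046 0.011] 0.04625693472175396
t 35.8 pos [ 0.5157 -0.1278  0.3028] yaz -95.9 w 0.0854 q6 1.22 | roll 0.0 shift cm [ 11.94 -17.08  15.27]
```

The third quill is still standing in the neck, with its top about 10 mm above the rim. I'll look from the wrist camera.

Run:
```python
from h import *
c=read_camera('wrist');P=cloud(c);d=np.hypot(P[...,0]-.5153,P[...,1]+.128)
m=(d<.03)&(P[...,2]>.12)&(P[...,2]<.19);v,u=np.nonzero(m);print(u.min(),u.max(),v.min(),v.max())
h=cv2.cvtColor(c['frame'],cv2.COLOR_BGR2HSV);b=m&(h[...,1]>110)&((h[...,0]<22)|(h[...,0]>165));B=P[b]
for lo in np.arange(.125,.185,.008):
    S=B[(B[:,2]>=lo)&(B[:,2]<lo+.008)]
    if len(S)>3: print(lo.round(3),len(S),((S[:,:2].min(0)+S[:,:2].max(0))/2).round(4),np.ptp(S[:,:2],axis=0).round(4))
u0,v0=max(0,u.min()-30),max(0,v.min()-30)
w=cv2.resize(c['frame'][v0:v.max()+30,u0:u.max()+30],(400,400),interpolation=2)
s=read_camera('scene')['frame']
cv2.imwrite('pics/stuck.png',np.hstack([w,cv2.resize(s[120:220,300:400],(400,400),interpolation=2)]))
```

```text
274 358 171 257
0.133 5 [ 0.5196 -0.1275] [0.002  0.0009]
0.141 40 [ 0.5198 -0.1322] [0.0044 0.01  ]
0.149 66 [ 0.5195 -0.1329] [0.0041 0.0093]
0.157 69 [ 0.5185 -0.1338] [0.0047 0.0102]
0.165 76 [ 0.5177 -0.1345] [0.0046 0.0104]
0.173 289 [ 0.5133 -0.1353] [0.0117 0.0112]
```

View pics/stuck.png

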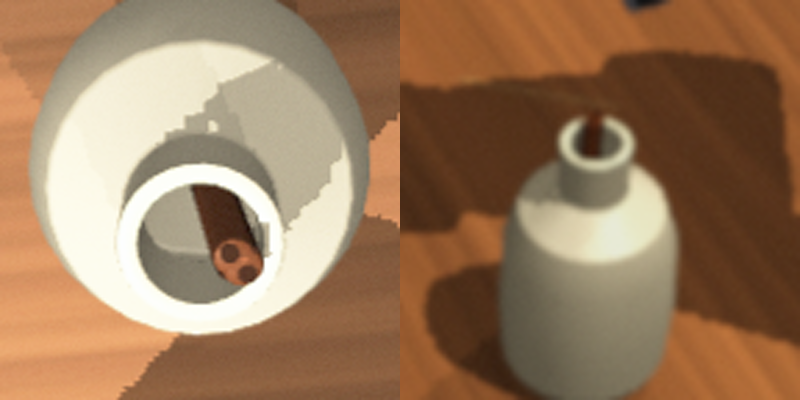

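The wrist crop shows the quill top at (238,262), leaning on the neck's -y side, and its foot is propped on the other quills. I'll nudge the top toward +y with a finger so the foot slides off.

Request:
{"fn": "drive_tool", "kwargs": {"plan": [[[-0.3,-0.3,2],0,0.3],[[0,0,3],0,0],[[0,0,3],0,-0.05],[[0,0,1.8],0,-0.05],[[0,0,0.7],0,-0.05],[[0,0,0.4],0,-0.05],[[0,0,0],0,-0.05]]}}

```text
time: 36.78
position: [0.5139, -0.1249, 0.1955]
tool_rot: [3.137, -0.162, 0.001]
force: [-0.2, -1.0, 0.3]
width: 0.0407
grasp_force: 0.0
```

```bash
cat > st.py <<'E'
from h import *
plan(.513,-.122,.195)
c=read_camera('wrist');P=cloud(c);d=np.hypot(P[...,0]-.5153,P[...,1]+.128)
h=cv2.cvtColor(c['frame'],cv2.COLOR_BGR2HSV);b=(d<.04)&(h[...,1]>110)&((h[...,0]<22)|(h[...,0]>165))&(P[...,2]>.02);B=P[b]
for lo in np.arange(.03,.20,.01):
    S=B[(B[:,2]>=lo)&(B[:,2]<lo+.01)]
    if len(S)>5: print('brown',lo.round(3),len(S),((S[:,:2].min(0)+S[:,:2].max(0))/2).round(4),np.ptp(S[:,:2],axis=0).round(4))
g=P[(h[...,1]<90)&(P[...,2]>.172)&(P[...,2]<.25)]
if len(g): print('finger lowest z',np.percentile(g[:,2],[0.2,2]).round(4),len(g))
A=cloud(read_camera('scene'));d=np.hypot(A[...,0]-.5153,A[...,1]+.128);f=A[(d<.035)&(A[...,2]>.172)];print('scene',len(f),np.percentile(f[:,2],[1,5,20]).round(4) if len(f) else '')
E
python3 st.py
```

```text
t 36.77 pos [ 0.5139 -0.1249  0.1955] yaz -95.9 w 0.0407 q6 1.22 | roll 0.0 shift cm [-0.11 -0.28  0.05]
brown 0.14 28 [ 0.5187 -0.1287] [0.0035 0.0028]
brown 0.15 260 [ 0.5184 -0.1334] [0.0063 0.0109]
brown 0.16 350 [ 0.5177 -0.1341] [0.0062 0.0112]
brown 0.17 943 [ 0.512  -0.1232] [0.0183 0.0407]
brown 0.18 43 [ 0.5129 -0.117 ] [0.0238 0.0518]
brown 0.19 20 [ 0.5126 -0.1245] [0.0233 0.0677]
finger lowest z [0.1806 0.1876] 35670
scene 825 [0.1761 0.1844 0.2062]
```

Request:
{"fn": "drive_tool", "kwargs": {"plan": [[[0,0,0.3],0,-0.05],[[0,0,0.2],0,-0.05],[[0,-0.4,0],0,-0.05],[[0,-0.4,0],0,-0.05],[[0,-0.4,0],0,-0.05],[[0,0,0],0,-0.05]]}}

```text
time: 37.62
position: [0.515, -0.1124, 0.1904]
tool_rot: [-3.137, 0.161, -0.0]
force: [0.1, -0.1, -0.3]
width: 0.0406
grasp_force: 0.0
```

```bash
python3 st.py
```

```text
t 37.62 pos [ 0.515  -0.1124  0.1904] yaz -95.9 w 0.0406 q6 1.25 | roll 0.0 shift cm [-0.1   0.98 -0.46]
brown 0.14 19 [ 0.5187 -0.1297] [0.0039 0.0025]
brown 0.15 241 [ 0.5188 -0.1256] [0.007  0.0109]
brown 0.16 369 [ 0.518  -0.1256] [0.0078 0.011 ]
brown 0.17 1062 [ 0.5173 -0.1108] [0.0219 0.0415]
brown 0.18 29 [ 0.5103 -0.1179] [0.0168 0.0557]
brown 0.19 26 [ 0.5106 -0.1179] [0.0173 0.0559]
finger lowest z [0.1762 0.1836] 44525
scene 398 [0.1728 0.1771 0.1908]
```

Request:
{"fn": "drive_tool", "kwargs": {"plan": [[[0,-0.3,0],0,-0.05],[[0,-0.3,0],0,-0.05],[[0,-0.2,0],0,-0.05],[[0,0,0],0,-0.05]]}}

```text
time: 38.22
position: [0.5157, -0.105, 0.1904]
tool_rot: [3.137, -0.162, -0.0]
force: [-0.3, -1.1, -1.1]
width: 0.0405
grasp_force: 0.9
```

```bash
python3 st.py
```

```text
t 38.23 pos [ 0.5157 -0.105   0.1904] yaz -95.9 w 0.0405 q6 1.26 | roll 0.0 shift cm [-0.09  1.71 -0.46]
brown 0.14 15 [ 0.5182 -0.125 ] [0.0034 0.0022]
brown 0.15 116 [ 0.5187 -0.1226] [0.0069 0.0061]
brown 0.16 328 [ 0.5182 -0.1193] [0.008  0.0114]
brown 0.17 998 [ 0.5148 -0.1188] [0.0133 0.011 ]
brown 0.19 9 [ 0.5113 -0.1308] [0.0171 0.0155]
finger lowest z [0.1764 0.1837] 44576
scene 322 [0.1728 0.1769 0.187 ]
```

```bash
cat > top.py <<'E'
from h import *
c=read_camera('wrist');P=cloud(c);d=np.hypot(P[...,0]-.5153,P[...,1]+.128)
h=cv2.cvtColor(c['frame'],cv2.COLOR_BGR2HSV);b=(d<.03)&(h[...,1]>110)&((h[...,0]<22)|(h[...,0]>165))&(P[...,2]>.02)&(P[...,2]<.187);B=P[b]
print('n',len(B));
if len(B)>10:
    print('top z',np.percentile(B[:,2],[50,90,97]).round(4))
    T=B[B[:,2]>np.percentile(B[:,2],92)-.004];print('top face',((T.min(0)+T.max(0))/2).round(4),np.ptp(T,axis=0).round(4))
    for lo in (.13,.14,.15,.16): 
        S=B[(B[:,2]>=lo)&(B[:,2]<lo+.01)]
        if len(S)>5: print(lo,len(S),np.median(S[:,:2],0).round(4))
p=get_obs();print(p['time'],p['position'].round(4),p['force'].round(1))
E
python3 top.py
```

```text
n 1460
top z [0.1762 0.1788 0.1792]
top face [ 0.512  -0.1187  0.1789] [0.0182 0.0106 0.0081]
0.14 13 [ 0.518  -0.1253]
0.15 110 [ 0.5198 -0.1234]
0.16 334 [ 0.5206 -0.1201]
38.375 [ 0.5157 -0.1051  0.1903] [-1.2 -1.6  0.7]
```

It still stands, with its top at 0.179. I'll grip the top, lift it a little and drop it again with the foot elsewhere.

Request:
{"fn": "drive_tool", "kwargs": {"plan": [[[-0.1,0.7,-0.2],0,-0.05],[[-0.1,0.6,0],0,-0.2],[[0,0,0.2],0,-0.5],[[0,0,0],0,-0.8],[[0,0,0],0,-1],[[0,0,0],0,-1],[[0,0,-0.5],0,-1],[[0,0,-1],0,-1],[[0,0,-1],0,-1],[[0,0,-1],0,-1],[[0,0,0],0,-1]]}}

```text
time: 39.75
position: [0.513, -0.1178, 0.2268]
tool_rot: [3.137, -0.162, 0.004]
force: [-0.0, -1.3, 0.1]
width: 0.0065
grasp_force: 58.8
```

```bash
cat > hd.py <<'E'
from h import *
plan(.515,-.128,.22)
for n in ['scene','wrist']:
    P=cloud(read_camera(n));P[P[...,2]<.176]=np.nan;held(P,.019)
E
python3 hd.py
```

```text
t 39.75 pos [ 0.513  -0.1178  0.2268] yaz -95.9 w 0.0065 q6 1.24 | roll 0.0 shift cm [0.3  1.   0.68]
  z 0.176 24 [ 0.0059 -0.0003 -0.0446]
  z 0.188 25 [ 0.0046  0.0008 -0.0325]
  z 0.2 5 [ 0.0045  0.0027 -0.0238]
n 54 lowest [ 0.5208 -0.1185  0.1761] low-TCP [ 0.0081 -0.0008 -0.05  ] dir down [ 0.1   -0.149 -0.984] tilt 10.3
  z 0.176 360 [ 0.0079 -0.0021 -0.0435]
  z 0.188 371 [ 0.0073 -0.0006 -0.0319]
  z 0.2 170 [ 0.0071  0.0003 -0.0222]
n 901 lowest [ 0.5157 -0.1244  0.176 ] low-TCP [ 0.0032 -0.0068 -0.0497] dir down [ 0.04  -0.122 -0.992] tilt 7.4
```

It is held again, lifted 35 mm, with the foot leaning toward -y. I'll turn the tool so the foot leans toward -x-y, then release it there.

Request:
{"fn": "drive_tool", "kwargs": {"plan": [[[0.4,0.2,0],0.1,-1],[[0.2,0.1,0],0.18,-1],[[0,0,0],0.18,-1],[[0,0,0],0.18,-1],[[0,0,0],0.18,-1],[[0,0,0],0.18,-1],[[0,0,0],0.13,-1],[[0,0,0],0,-1]]}}

```text
time: 40.85
position: [0.5177, -0.1209, 0.2248]
tool_rot: [-2.564, 1.815, 0.002]
force: [0.3, -0.8, 0.4]
width: 0.0062
grasp_force: 58.7
```

```bash
python3 hd.py
```

```text
t 40.85 pos [ 0.5177 -0.1209  0.2248] yaz -160.6 w 0.0062 q6 2.36 | roll 0.0 shift cm [0.58 0.49 0.48]
  z 0.176 23 [ 0.001  -0.0014 -0.0431]
  z 0.188 24 [ 0.0016  0.0003 -0.0308]
n 47 lowest [ 0.5225 -0.1286  0.1763] low-TCP [ 0.0047 -0.0077 -0.0485] dir down [-0.035 -0.16  -0.986] tilt 9.4
  z 0.176 377 [ 0.001  -0.0069 -0.0427]
  z 0.188 370 [ 0.0019 -0.0056 -0.0313]
  z 0.2 157 [ 0.0025 -0.005  -0.0221]
n 904 lowest [ 0.5166 -0.1299  0.176 ] low-TCP [-0.0012 -0.0088 -0.049 ] dir down [-0.087 -0.098 -0.991] tilt 7.5
```

Request:
{"fn": "drive_tool", "kwargs": {"plan": [[[0,0,0],0,-0.3],[[0,0,0],0,0.2],[[0,0,0],0,0.2],[[0,0,-2],0,0.2],[[0,0,-1],0,0.2]]}}

```text
time: 41.58
position: [0.5183, -0.1215, 0.2562]
tool_rot: [-2.563, 1.816, -0.002]
force: [0.2, 0.0, -0.4]
width: 0.0508
grasp_force: 0.0
```

```bash
python3 top.py
```

```text
n 113
top z [0.1072 0.1215 0.1253]
top face [ 0.5243 -0.1168  0.1228] [0.0022 0.0043 0.0078]
41.625 [ 0.5187 -0.1217  0.2574] [ 0.5 -0.4  0.8]
```

It dropped right down; the highest brown point is now 0.125. Now the cork: roll the jaws to close along y and go over it.

Request:
{"fn": "drive_tool", "kwargs": {"plan": [[[0,0,0],-0.175,1],[[0,0,0],-0.175,1],[[0,0,0],-0.175,1],[[0,0,0],-0.175,1],[[0,0,0],-0.175,1],[[0,0,0],-0.175,1],[[0,0,0],-0.175,1],[[0,0,0],0,1]]}}

```text
time: 42.62
position: [0.5178, -0.1213, 0.255]
tool_rot: [-3.141, 0.015, 0.001]
force: [-0.5, -0.2, -0.9]
width: 0.0855
grasp_force: 0.0
```

```bash
python3 top.py; python3 -c "
from h import *
plan(.651,.029,.14)"
```

```text
n 0
42.675 [ 0.5178 -0.1213  0.255 ] [0.  0.5 0.2]
t 42.67 pos [ 0.5178 -0.1213  0.255 ] yaz -90.7 w 0.0854 q6 1.14 | roll 0.0 shift cm [ 13.14 -15.19  11.5 ]
```

Request:
{"fn": "drive_tool", "kwargs": {"plan": [[[1.3,-1.5,0],0,1],[[2.5,-3,0],0,1],[[3,-3.4,0],0,1],[[3,-3.4,1.5],0,1],[[2.2,-2.6,3],0,1],[[1.1,-1.3,3],0,1],[[0,0,3],0,1],[[0,0,1],0,1],[[0,0,0],0,1]]}}

```text
time: 43.8
position: [0.6501, 0.03, 0.1399]
tool_rot: [-3.141, 0.014, 0.002]
force: [0.4, -0.6, 0.8]
width: 0.0852
grasp_force: 0.0
```

Run:
```python
from h import *
for n in ['scene','wrist','top']:
    A=cloud(read_camera(n)).reshape(-1,3)
    c=np.array([.6518,.030]);d=np.hypot(A[:,0]-c[0],A[:,1]-c[1]);S=A[(d<.035)&(A[:,2]>.038)&(A[:,2]<.05)]
    if len(S)>9: print(n,'cork',len(S),((S.min(0)+S.max(0))/2).round(4),np.ptp(S,axis=0).round(3))
    d=np.hypot(A[:,0]-.515,A[:,1]+.128);S=A[(d<.03)&(A[:,2]>.163)&(A[:,2]<.18)]
    if len(S)>9: print(n,'mouth',len(S),((S.min(0)+S.max(0))/2).round(4),np.ptp(S,axis=0).round(3))
    I=A[(d<.013)&(A[:,2]<.3)]; 
    if len(I): print('inside',np.percentile(I[:,2],[0,50,100]).round(3))
plan(.651,.0292,.040)
```

```text
scene cork 347 [0.6514 0.0294 0.0435] [0.044 0.045 0.011]
scene mouth 85 [ 0.5112 -0.128   0.1679] [0.028 0.037 0.009]
inside [0.17 0.17 0.17]
wrist cork 5333 [0.6514 0.0304 0.042 ] [0.046 0.045 0.008]
top cork 51 [0.6397 0.0274 0.0432] [0.019 0.04  0.01 ]
top mouth 96 [ 0.5147 -0.1275  0.1692] [0.035 0.036 0.01 ]
inside [0.01  0.075 0.112]
t 43.95 pos [0.6511 0.0294 0.142 ] yaz -90.5 w 0.0854 q6 1.45 | roll 0.0 shift cm [-0.04  0.02 10.2 ]
```

Request:
{"fn": "drive_tool", "kwargs": {"plan": [[[0.1,0,3],0,1],[[0,0,3],0,1],[[0,0,2.5],0,1],[[0,0,1.5],0,1],[[0,0,0],0,0.4],[[0,0,0],0,0.1],[[0,0,0],0,-1],[[0,0,0],0,-1],[[0,0,0],0,-1],[[0,0,-2],0,-1],[[0,0,-4],0,-1],[[0,0,-5],0,-1],[[0,0,-5],0,-1],[[0,0,-2],0,-1],[[0,0,0],0,-1]]}}

```text
time: 45.82
position: [0.6521, 0.0295, 0.2228]
tool_rot: [3.141, -0.013, 0.007]
force: [0.4, 0.8, -1.0]
width: 0.0438
grasp_force: 61.0
```

```bash
cat > ck.py <<'E'
from h import *
o=get_obs();p=o['position'];plan(.515,-.128,.23)
A=cloud(read_camera('scene')).reshape(-1,3)
d=np.hypot(A[:,0]-p[0],A[:,1]-p[1]);B=A[(d<.05)&(A[:,2]<p[2]-.017)&(A[:,2]>p[2]-.07)]
for lo in np.arange(B[:,2].min(),p[2]-.015,.006):
    S=B[(B[:,2]>=lo)&(B[:,2]<lo+.006)]
    if len(S)>3: print((lo-p[2]).round(4),len(S),((S.min(0)+S.max(0))/2-p)[:2].round(4),np.ptp(S[:,:2],axis=0).round(4))
E
python3 ck.py
```

```text
t 45.83 pos [0.6521 0.0295 0.2228] yaz -90.5 w 0.0438 q6 1.45 | roll 0.0 shift cm [-13.58  15.86  -0.77]
-0.0428 9 [0.0062 0.0044] [0.0064 0.008 ]
-0.0368 7 [0.0073 0.0047] [0.0049 0.0074]
```

The cork is held (width 43.8 mm) with its foot about 41 mm below the TCP. I'll carry it over the mouth.

Request:
{"fn": "drive_tool", "kwargs": {"plan": [[[-1,1.2,-1.5],0,-1],[[-2.2,2.5,-0.5],0,-1],[[-2.8,3.3,0],0,-1],[[-2.8,3.3,0],0,-1],[[-2.5,3,0],0,-1],[[-1.5,1.7,0],0,-1],[[-0.7,0.8,0],0,-1],[[0,0,0],0,-1],[[0,0,0],0,-1]]}}

```text
time: 47.0
position: [0.5152, -0.1269, 0.2402]
tool_rot: [-3.141, 0.012, 0.0]
force: [-0.4, 0.2, -1.3]
width: 0.0439
grasp_force: 61.0
```

```bash
python3 ck.py
python3 - <<'E'
from h import *
for n in ['scene','wrist']:
    A=cloud(read_camera(n)).reshape(-1,3);d=np.hypot(A[:,0]-.515,A[:,1]+.128);S=A[(d<.026)&(A[:,2]>.165)&(A[:,2]<.175)]
    if len(S)>9: print(n,'mouth',len(S),((S.min(0)+S.max(0))/2).round(4),np.ptp(S,axis=0).round(3))
E
```

```text
t 47.0 pos [ 0.5152 -0.1269  0.2402] yaz -90.4 w 0.0439 q6 1.13 | roll 0.0 shift cm [-0.02  0.11  1.02]
-0.0699 33 [-0.0004  0.0002] [0.0338 0.039 ]
-0.0459 9 [0.0004 0.0064] [0.0157 0.0079]
-0.0399 20 [0.     0.0031] [0.0189 0.0179]
-0.0339 14 [0.0054 0.0057] [0.0099 0.0138]
scene mouth 133 [ 0.5155 -0.1291  0.169 ] [0.038 0.038 0.008]
wrist mouth 1333 [ 0.5218 -0.1275  0.1684] [0.025 0.037 0.007]
```

Request:
{"fn": "drive_tool", "kwargs": {"plan": [[[0,0.1,1.5],0,-1],[[0,0,1],0,-1],[[0,0,0.5],0,-1],[[0,0,0.5],0,-1],[[0,0,0.4],0,-1],[[0,0,0.4],0,-1],[[0,0,0.3],0,-1],[[0,0,0],0,-1]]}}

```text
time: 48.15
position: [0.5149, -0.1284, 0.1942]
tool_rot: [-3.142, 0.013, 0.0]
force: [0.5, -0.4, -0.4]
width: 0.0436
grasp_force: 61.0
```

Request:
{"fn": "drive_tool", "kwargs": {"plan": [[[0,0,0.3],0,-1],[[0,0,0.2],0,-1],[[0,0,0.2],0,-1],[[0,0,0],0,-1]]}}

```text
time: 48.65
position: [0.5151, -0.1285, 0.1882]
tool_rot: [3.141, -0.013, 0.002]
force: [-1.6, 0.6, 5.0]
width: 0.0436
grasp_force: 61.6
```

Request:
{"fn": "drive_tool", "kwargs": {"plan": [[[0,0,0.15],0,-1],[[0,0,0.1],0,-1],[[0,0,0],0,-1]]}}

```text
time: 49.02
position: [0.5156, -0.1285, 0.1882]
tool_rot: [3.14, -0.013, 0.005]
force: [-5.5, 3.0, 20.0]
width: 0.0439
grasp_force: 63.3
```

The cork is seated: 20 N and no further travel. I'll release and retreat, then check.

Request:
{"fn": "drive_tool", "kwargs": {"plan": [[[0,0,-0.2],0,-1],[[0,0,0],0,0.3],[[0,0,0],0,0.6],[[0,0,0],0,1],[[0,0,0],0,1],[[0,0,-3],0,1],[[0,0,-4],0,1],[[0,0,-5],0,1],[[-2,-3,-3],0,1],[[-2,-4,0],0,1],[[-1,-4,0],0,1],[[0,0,0],0,1]]}}

```text
time: 50.52
position: [0.4649, -0.0157, 0.3373]
tool_rot: [-3.141, 0.008, -0.001]
force: [0.7, -0.0, 0.1]
width: 0.0857
grasp_force: 0.0
```

Run:
```python
from h import *
o=get_obs();print(o['time'],o['position'],o['width'])
for n in ['scene','top','wrist']:
    A=cloud(read_camera(n)).reshape(-1,3)
    d=np.hypot(A[:,0]-.515,A[:,1]+.128);S=A[(d<.04)&(A[:,2]>.184)&(A[:,2]<.205)]
    if len(S)>9:
        c=S.mean(0);nv=np.linalg.svd(S-c)[2][2]
        print(n,'head',len(S),((S.min(0)+S.max(0))/2).round(4),np.ptp(S,axis=0).round(3),'zmed',np.median(S[:,2]).round(4),'tilt',np.arccos(abs(nv[2])).round(3))
    S=A[(d<.07)&(A[:,2]>.05)&(A[:,2]<.115)]
    from scipy.optimize import least_squares
    if len(S)>50: print(' jar body',least_squares(lambda x:np.hypot(S[:,0]-x[0],S[:,1]-x[1])-.05,[.515,-.1275]).x.round(4))
    d=np.hypot(A[:,0]-.51,A[:,1]-.115);S=A[(d<.05)&(A[:,2]>.068)&(A[:,2]<.09)]
    if len(S)>20: print(' tumbler rim',cv2.minEnclosingCircle(S[:,:2].astype(np.float32)),S[:,2].max().round(3))
```

```text
50.525 [ 0.46494697 -0.01574085  0.33727572] 0.08567834446548624
scene head 308 [ 0.5148 -0.1291  0.1889] [0.045 0.046 0.009] zmed 0.1899 tilt 0.04
 jar body [ 0.5131 -0.1327]
 tumbler rim ((0.5081440806388855, 0.1134994626045227), 0.037208352237939835) 0.081
top head 295 [ 0.5155 -0.1278  0.1903] [0.041 0.044 0.012] zmed 0.1891 tilt 0.026
 jar body [ 0.51   -0.1281]
 tumbler rim ((0.50887131690979, 0.11477908492088318), 0.03573058918118477) 0.08
wrist head 4276 [ 0.5141 -0.1271  0.1881] [0.045 0.046 0.008] zmed 0.1898 tilt 0.018
 jar body [ 0.514  -0.1317]
 tumbler rim ((0.5091276168823242, 0.1148999035358429), 0.03628480061888695) 0.078
```

The head top is at 0.190 (rim 0.170 + 20 mm), level and centred. The jar and tumbler are standing close to where they started. I'll hand it in.

```bash
python3 -c "
from rig import job_done
print(job_done())"
```

```text
the job is handed in; nothing more can be done
None
```

All three quills are down inside the jar and the cork is fully home, its head level on the rim; I handed the job in at about 50 s, and no verdict was shown. The third quill first stuck in the neck and had to be dropped again, and the tumbler shifted about 1 cm.

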